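# Lever up a bogie frame and pack its foot

## Robot

A 6-joint arm with a two-finger parallel gripper is mounted at the origin on the work surface. World frame = base frame: x ahead of the robot, y to its left, z up, the work surface at z = 0. Lengths are in m, angles in degrees, forces in N, time in s.
With the tool pointing down it reaches from about 0.325 to 0.775 m from the base axis. Payload 5.5 kg.
Tool frame: the origin (TCP) lies on the centre line of the jaws, within the pads' length; the fingertips stand 17 mm ahead of it and the grasp point (between the pads) lies 2 mm behind it; z points along the fingers, x is the direction in which the jaws open and shut, and the axes are right-handed (so a half turn about z gives the same grasp; the last joint's range is limited). The gripper opens to 88 mm and grips with 3 to 60 N. Pads are 20 mm wide; open, the fingers measure 115 mm over their backs; the gripper's body (75 mm by 178 mm) begins 61 mm behind the grasp point.
Start: joints at [-72.405, 5.22, 70.514, -0, 104.267, -3.249], TCP at [0.213, -0.561, 0.24] pointing down, gripper open.
Joint ranges: [-164.24, 164.24], [-49.07, 125.15], [9.68, 141.18], [-86.29, 266.29], [3.28, 154.24], [-151.56, 151.56]. Speed limits (degrees/s): [147.25, 147.25, 172.46, 180, 180, 180].

## Interface

Orientations are given as [roll, pitch, yaw] about the fixed x, y, z axes, in that order (R = Rz(yaw) Ry(pitch) Rx(roll)).
In Python, from cell import telemetry, vision, bot, nets gives the robot as it stands.
- The arm moves only by the tool carry_out, never from a script. Its argument "plan" is one flat list of numbers, 7 for each row, row after row: the shift along the world's x, y, z in cm, then the turn, a rotation vector about the world's x, y, z in rad, then the closure, from -1 (fully open) to 1 (shut), so that 0 is half open. A call has exactly 10 rows; each row shifts and turns the commanded pose from where the row before left it; what a row does not reach is not made up. A row lasts 1/8 s, in which the tool goes at most 62.5 mm and 10.7 degrees, less where a joint would pass 70% of its speed; a pose out of reach is approached as far as the arm can. A call with a gripper value outside its range is refused whole. The fingers move at their own pace and stop on an object; "grip_force" is the grip in N (left out, the last holds). Time passes only in rows, so rows that do not move let the fingers close, or fill a call up. It gives the time, the measured TCP pose, the force and the opening at its end, in the units of the state.
- telemetry.observe(): the state, without advancing time (a new reading comes with each control period).
- vision.grab_frame(name): name is "scene" or "side" or "wrist"; returns a dict with "frame" (384x512x3 uint8, red, green, blue), "fx", "fy", "cx", "cy" (pixels), "world_to_cam" (4x4, takes a point from world to camera coordinates). Camera axes: x right, y down, z forward; pixel columns grow to the right and rows downward; lengths in m; the calibration is good to about 2 mm. A picture is of the moment at which its call begins. There is no depth.
- bot.hand_in(): hands the job in, once; it reports no verdict.
Trained networks look in the newest picture that a camera, given by its name, has taken for a name from the list of things; names that differ only in an ending like _2 or _b are one class to them, and where a whole thing is asked for, a point or a joint stands for the part that bears it (a point fixed in the world has none). Each returns a list of dicts, best first, with "score" (0 to 1); they miss things now and then, are a little off and sometimes report something else, mostly with a low value. They report only what shows in the picture. A call takes as long as a camera call. They do not tell look-alikes from the thing itself.
- nets.search_frame(query, camera): "point" ([column, row] in pixels, amid what is visible of it).
- nets.mark_of(query, camera): "point" ([column, row] in pixels: a listed point, or the origin of a listed thing).
The state is a dict: "time": time; "q": joint angles; "joint_velocities": joint speeds; "joint_efforts": joint torques, N m; "ee_pos": TCP position; "tool_rot": TCP orientation; "contact_force": force on the tool from outside, world axes, zero at the start; "moment": the same for the moment, N m; "width": finger opening in m.
Only numpy, scipy, OpenCV 4.12 (cv2) and the standard library are available. Lean on these libraries where they do the work, as an engineer would, in place of code of your own. Each camera call takes 0.05 s, during which the arm holds its last target.

## Task

The free end of the black bogie frame sits too low: with the steel pry bar over the fulcrum block and its chisel end under the frame's bottom flange, lever the frame up smoothly, and leave the bar with its head down on the bench, where its own weight keeps the frame raised. Slip the dark wooden packer endwise on to the steel packing block so that the frame's foot will stand wholly on it, the packer's outer end overhanging. Then, with the bar, ease the frame down gently on to the packer and lay the bar flat on the bench out of the way, leaving the other things on the bench as they are.

Things in the scene. Friction and masses are not known exactly. Their poses are not given: they have to be found in the camera images.
- stand: Fixed set-up (sizes in mm). Origin: on the bench below the middle of the frame's foot. +y runs along the frame to its pivot, +x to the side of the fulcrum, where the bar's handle goes (roughly away from the robot). Steel packing block under the foot: x -30 to 30, y -40 to 30, top at z 36. Green pivot bracket: y 255 to 345, 90 high
- seat (a point): Point on the packing block's top face below the middle of the foot: stand (0, 0, 36) mm; axes as the stand
- fulcrum_top (a point): Middle of the fulcrum's crest, stand (75, 85, 45) mm, axes as the stand. The fulcrum is a wooden block 36 (x) by 50 (y) mm topped by a half-round steel rod of 8 mm radius along y
- frame: Heavy black bogie side frame, about 2 kg: 12 mm upright plate. Origin: its pivot pin, at stand (0, 300, 75) mm; turns about stand x, free end up. Reaches 320 mm to -y; top 140 mm above the bench, 90 at the free end. Bottom flange, 8 mm thick, juts to stand x 42 at y 45 to 125, underside z 45 at rest; lifting it takes 11 to 16 N
- foot (a point): Middle of the underside of the frame's foot, 30 (x) by 40 (y) mm; moves with the frame. At rest at stand (0, 0, 36) mm, on the block; on the packer 10 mm higher. It rises 1.4 times as much as the flange
- bar: Steel pry bar, 400 mm, 0.95 kg, lying flat. Origin: underside, below its centre of mass; +x to the handle end, z up. All flush below: shank 16 x 16 from x -185 to 110; chisel 24 wide, 8 thick, x -240 to -185; head 30 wide, 24 high, x 110 to 160. Lying on the fulcrum, head on the bench (7.5 degrees low), toe 55 mm past the crest, it holds the foot about 20 mm up by its own weight
- bar_toe (a point): Middle of the chisel's tip edge, on the underside (bar x -240 mm). To pass over the fulcrum and under the flange the bar needs its head raised 25 to 32 degrees; the toe should end 55 mm past the crest (stand x 20)
- bar_tail (a point): Point on the underside where the shank meets the head (bar x 110 mm)
- packer: Dark hardwood strip, 40 (x) x 110 (y) x 10 (z) mm, 45 g, lying flat; origin: centre of its underside. Goes under the foot with its y along the stand's y, entering from -y. Good place: centre at stand x 0, y -25 mm (inner end 10 mm past the foot, outer end overhanging the block by 40 mm to hold it by)
- jar: Bystander: glass jar with a lid, 64 mm across, 85 mm high; origin at the centre of its base
- screwdriver: Bystander: screwdriver lying on the bench; origin below its middle
- wrench: Bystander: open spanner lying on the bench; origin below its middle
- offcut: Bystander: pale wood offcut 70 x 60 x 35 mm; origin at the centre of its underside
- collar: Bystander: steel collar, 56 mm across, 22 mm high; origin at the centre of its underside
Not all that is in view belongs to the job. There is more than one size of the packer; the one meant has the size given above.

How it is judged:
By the outcome, as a careful person would: the job done as asked, in the order asked, and still so for the second after the job is handed in, with the robot touching nothing.
It also fails if it takes over 72 s, if anything falls off the work surface, if the arm or the gripper's body presses on something with over 40 N, if the wrist force passes 120 N, or if a joint passes its speed limit or range.

## Working session

There is one attempt and no reset: what is moved stays moved. The work goes in short steps, Python scripts to look and compute and a tool call to move; the robot and the scene stay as the last step left them, time stands still between calls to the robot, and variables do not carry over. Pictures are saved under pics/ and viewed, and the job is handed in when it is done.

Besides the shell and the picture viewer there is one more tool, called after "Request:" by a JSON object that holds its "method" and its "body", one argument or row to a line. carry_out: Moves the arm, as the interface text tells. Its arguments: {"type":"object","properties":{"plan":{"type":"array"},"grip_force":{"type":"number"}},"required":["plan"]}

```bash
ls; mkdir -p pics; cat > h.py <<'E'
import numpy as np, cv2
from cell import telemetry, vision, bot, nets
def snap(n,f):
    d=vision.grab_frame(n); cv2.imwrite('pics/'+f,cv2.cvtColor(d['frame'],cv2.COLOR_RGB2BGR)); return d
def ray(d,p):
    M=np.array(d['world_to_cam']); R=M[:3,:3]; t=M[:3,3]
    v=R.T@np.array([(p[0]-d['cx'])/d['fx'],(p[1]-d['cy'])/d['fy'],1]); return -R.T@t, v
def atz(d,p,z):
    o,v=ray(d,p); return o+v*(z-o[2])/v[2]
def proj(d,P):
    M=np.array(d['world_to_cam']); c=M[:3,:3]@np.array(P)+M[:3,3]
    return np.array([d['fx']*c[0]/c[2]+d['cx'],d['fy']*c[1]/c[2]+d['cy']])
def tri(ds,ps):
    A=np.zeros((3,3));b=np.zeros(3)
    for d,p in zip(ds,ps):
        o,v=ray(d,p); v=v/np.linalg.norm(v); Q=np.eye(3)-np.outer(v,v); A+=Q;b+=Q@o
    return np.linalg.solve(A,b)
E
python3 - <<'E'
from h import *
s=telemetry.observe(); print({k:np.round(v,3) for k,v in s.items()})
for n in ['scene','side','wrist']:
    d=snap(n,n+'0.png'); M=np.array(d['world_to_cam']); print(n,d['fx'],-M[:3,:3].T@M[:3,3])
    for q in ['seat','fulcrum_top','frame','foot','bar','bar_toe','bar_tail','packer','jar','offcut']:
        print(q,[(np.round(r['point'],1).tolist(),round(r['score'],2)) for r in nets.mark_of(q,n)[:3]])
E
```

```text
pics
{'time': np.float64(0.0), 'q': array([-7.24030e+01,  5.26200e+00,  7.05800e+01, -1.00000e-03,
        1.04269e+02, -3.24800e+00]), 'joint_velocities': array([-0.078,  0.019,  0.021,  0.019, -0.026, -0.049]), 'joint_efforts': array([-1.0000e-03, -4.4645e+01, -4.0645e+01,  7.0000e-02,  2.9000e-02,
       -0.0000e+00]), 'ee_pos': array([ 0.213, -0.56 ,  0.239]), 'tool_rot': array([-1.79995e+02,  1.12000e-01, -6.91560e+01]), 'contact_force': array([ 0.571, -0.024, -0.639]), 'moment': array([-0.05 , -0.012,  0.03 ]), 'width': np.float64(0.088)}
scene 419.0163267377796 [0.97311397 0.75603963 1.04232388]
seat [([280.9, 178.2], 0.67), ([277.8, 202.7], 0.42)]
fulcrum_top [([276.7, 202.1], 0.57)]
frame [([337.9, 240.0], 0.8), ([267.3, 128.2], 0.52)]
foot [([279.2, 181.1], 0.95), ([198.6, 153.4], 0.31)]
bar [([197.8, 153.2], 0.97), ([252.1, 128.3], 0.55)]
bar_toe [([250.1, 125.0], 0.62)]
bar_tail [([172.5, 191.5], 0.65), ([170.8, 162.3], 0.63)]
packer [([239.2, 317.7], 0.82), ([270.8, 265.3], 0.74), ([351.9, 303.2], 0.24)]
jar [([171.2, 189.9], 0.6)]
offcut [([201.8, 181.7], 0.66)]
side 346.93346178919666 [ 0.48197161 -0.53779268  0.71488246]
seat [([207.1, 220.0], 0.77)]
fulcrum_top [([231.7, 188.8], 0.66)]
frame [([203.9, 134.3], 0.78)]
foot [([207.3, 221.1], 0.93)]
bar [([295.4, 340.8], 0.88)]
bar_toe [([175.5, 360.7], 0.96)]
bar_tail [([349.7, 329.6], 0.87)]
packer [([166.3, 196.8], 0.89), ([270.0, 160.5], 0.68), ([308.4, 143.5], 0.6)]
jar [([350.6, 279.5], 0.85)]
offcut [([306.0, 276.4], 0.72), ([206.9, 224.4], 0.2)]
wrist 285.24984397837426 [ 0.27476745 -0.53670364  0.38459639]
seat []
fulcrum_top []
frame []
foot []
bar []
bar_toe []
bar_tail []
packer []
jar []
offcut []
```

View pics/scene0.png

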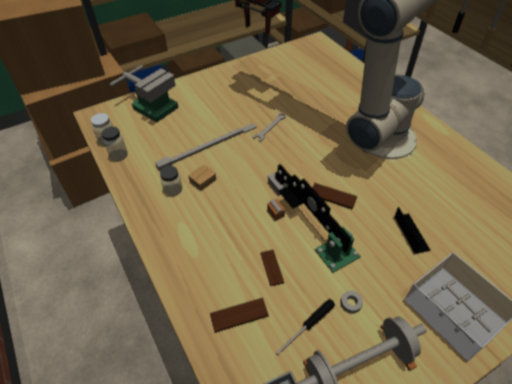

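View pics/side0.png

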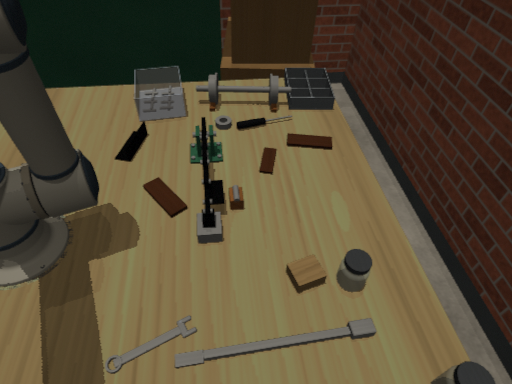

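View pics/wrist0.png

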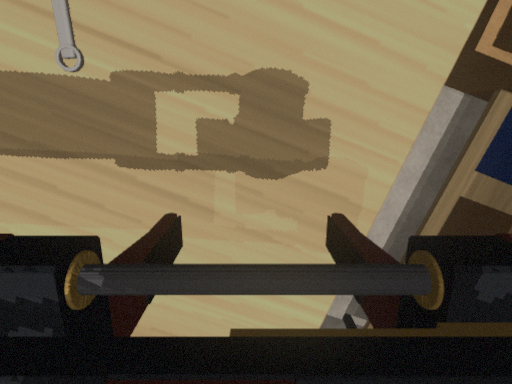

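```bash
cat > m.py <<'E'
from h import *
D={n:vision.grab_frame(n) for n in ['scene','side']}
S={}
for q in ['seat','fulcrum_top','frame','foot','bar','bar_toe','bar_tail','jar','offcut','screwdriver','wrench','collar']:
    a=nets.mark_of(q,'scene'); b=nets.mark_of(q,'side')
    for x in a[:2]:
        for y in b[:2]:
            P=tri([D['scene'],D['side']],[x['point'],y['point']])
            e=[np.linalg.norm(proj(D[n],P)-p['point']) for n,p in (('scene',x),('side',y))]
            print(q,np.round(P,4),np.round(e,1),round(x['score'],2),round(y['score'],2))
# rectify to plane z
for n in ['scene','side']:
    d=D[n]
    for z,nm in ((0.01,'10'),(0.016,'16')):
        x0,x1,y0,y1=0.25,0.85,-0.6,0.5; s=1000
        g=np.array([[x0,y0],[x1,y0],[x1,y1],[x0,y1]])
        src=np.float32([proj(d,[*p,z]) for p in g]); dst=np.float32([[(p[1]-y0)*s,(p[0]-x0)*s] for p in g])
        H=cv2.getPerspectiveTransform(src,dst)
        im=cv2.warpPerspective(cv2.cvtColor(d['frame'],cv2.COLOR_RGB2BGR),H,(1100,600),flags=cv2.INTER_CUBIC)
        cv2.imwrite(f'pics/rect_{n}{nm}.png',im)
        if nm=='10':
            hsv=cv2.cvtColor(im,cv2.COLOR_BGR2HSV); 
            m=((hsv[...,2]<125)&(hsv[...,1]>110)&((hsv[...,0]<16)|(hsv[...,0]>170))).astype(np.uint8)
            m=cv2.morphologyEx(m,cv2.MORPH_OPEN,np.ones((5,5)))
            c,_=cv2.findContours(m,cv2.RETR_EXTERNAL,cv2.CHAIN_APPROX_NONE)
            for k in c:
                if cv2.contourArea(k)>1200:
                    r=cv2.minAreaRect(k); print(n,'xy',r[0][1]/s+x0,r[0][0]/s+y0,'size',np.round(r[1]),'ang',r[2])
E
python3 m.py; cd pics; python3 -c "
import cv2
for n in ['scene','side']: cv2.imwrite('rs_%s.png'%n,cv2.resize(cv2.imread('rect_%s10.png'%n),(800,436)))"
```

```text
seat [0.4576 0.0027 0.0363] [0. 0.] 0.86 0.95
fulcrum_top [0.5296 0.091  0.0456] [0.7 0.8] 0.71 0.65
fulcrum_top [ 0.6639 -0.0296  0.1433] [49.4 63.3] 0.25 0.65
frame [0.4572 0.3048 0.0816] [1.4 1.3] 0.95 0.79
frame [ 0.1548 -0.0237 -0.5961] [11.2 14.1] 0.95 0.54
foot [0.4561 0.0023 0.0261] [2.1 2.8] 0.89 0.78
bar [ 0.6223 -0.2926  0.0026] [1.5 2.8] 0.78 0.9
bar [ 0.5166 -0.1809 -0.0936] [38.5 61.3] 0.41 0.9
bar_toe [ 0.3788 -0.3036 -0.006 ] [1.3 2.5] 0.57 0.7
bar_toe [ 0.3243 -0.2056 -0.2915] [1.7 2.7] 0.5 0.7
bar_tail [ 0.7319 -0.2866  0.008 ] [0.3 0.6] 0.97 0.79
bar_tail [ 0.7454 -0.2103  0.0813] [1.6 2.7] 0.97 0.33
jar [ 0.7678 -0.1718  0.0091] [0.1 0.1] 0.93 0.68
jar [ 0.7557 -0.2538 -0.0785] [1.8 3. ] 0.93 0.48
offcut [ 0.6716 -0.15    0.0056] [0.9 1.3] 0.96 0.74
screwdriver [ 6.615e-01  4.388e-01 -4.000e-04] [0.5 0.4] 0.92 0.54
screwdriver [ 0.6012  0.093  -0.7542] [45.5 48.3] 0.92 0.21
wrench [ 0.3296 -0.2708  0.0026] [1.8 3.4] 0.63 0.77
collar [0.522  0.4411 0.004 ] [0.7 0.6] 0.84 0.76
scene xy 0.7875758056640625 0.3249505615234375 size [ 52. 137.] ang 12.91781234741211
scene xy 0.6443490600585937 0.24897180175781253 size [108.  38.] ang 15.945395469665527
scene xy 0.33964187622070313 0.12610137939453125 size [ 57. 142.] ang 54.462318420410156
side xy 0.7877911987304688 0.3201246948242188 size [ 63. 139.] ang 12.778732299804688
side xy 0.6427640380859375 0.24199877929687508 size [116.  39.] ang 16.03234100341797
side xy 0.532288543701172 0.09600415039062504 size [79. 34.] ang 1.1017061471939087
side xy 0.3374526824951172 0.12196618652343749 size [ 53. 151.] ang 54.462318420410156
```

```bash
cat > ov.py <<'E'
from h import *
import sys
def T(x,y,yaw):
    c,s=np.cos(np.radians(yaw)),np.sin(np.radians(yaw))
    return lambda p: np.array([x+c*p[0]-s*p[1], y+s*p[0]+c*p[1], p[2]])
def rect(x0,x1,y0,y1,z): return [(x0,y0,z),(x1,y0,z),(x1,y1,z),(x0,y1,z)]
stand=T(*map(float,sys.argv[1:4])); bar=T(*map(float,sys.argv[4:7])); pk=T(*map(float,sys.argv[7:10])); tag=sys.argv[10]
polys=[(stand,rect(-.03,.03,-.04,.03,.036)),(stand,rect(.057,.093,.06,.11,0)),(stand,[(.075,.06,.045),(.075,.11,.045)]),(stand,rect(-.006,.042,.045,.125,.053)),
 (bar,rect(-.185,.11,-.008,.008,.016)),(bar,rect(-.24,-.185,-.012,.012,.008)),(bar,rect(.11,.16,-.015,.015,.024)),(bar,rect(-.24,.16,-.012,.012,0)),(pk,rect(-.02,.02,-.055,.055,.01))]
for n in ['scene','side']:
    d=vision.grab_frame(n); k=4
    im=cv2.resize(cv2.cvtColor(d['frame'],cv2.COLOR_RGB2BGR),None,fx=k,fy=k,interpolation=cv2.INTER_CUBIC)
    for f,P in polys:
        q=np.array([(proj(d,f(p))+.5)*k for p in P]).astype(int)
        cv2.polylines(im,[q],True,(0,255,255),1)
    a=im; 
    for nm,ctr in (('stand',stand((.02,.12,.03))),('bar',bar((-.04,0,0)))):
        c=(proj(d,ctr)*k).astype(int); x=max(0,c[0]-400);y=max(0,c[1]-300); y=min(y,384*k-600); x=min(x,512*k-800)
        cv2.imwrite(f'pics/ov_{tag}_{n}_{nm}.png',a[y:y+600,x:x+800])
E
python3 ov.py .4576 .0027 .3 .6205 -.293 2.75 .6435 .2455 -16 a
```

```text
(no output)
```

View pics/ov_a_scene_stand.png

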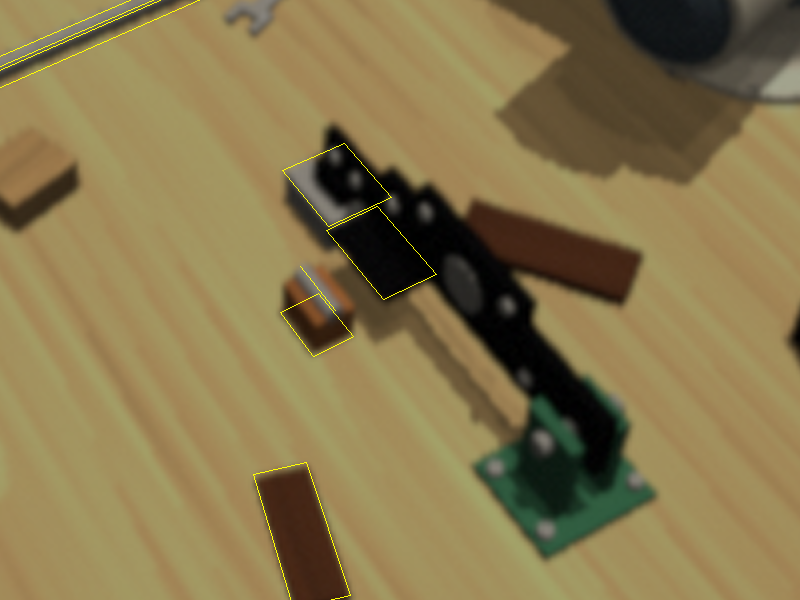

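View pics/ov_a_side_stand.png

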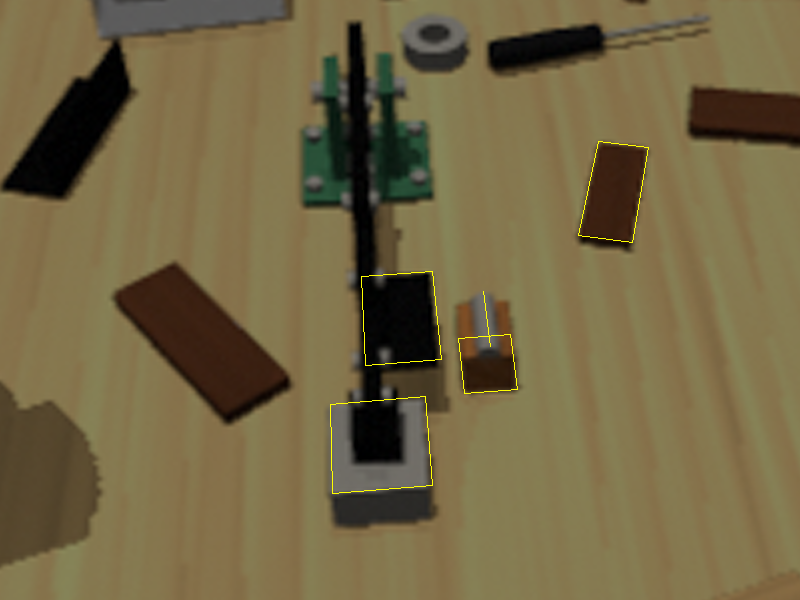

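View pics/ov_a_side_bar.png

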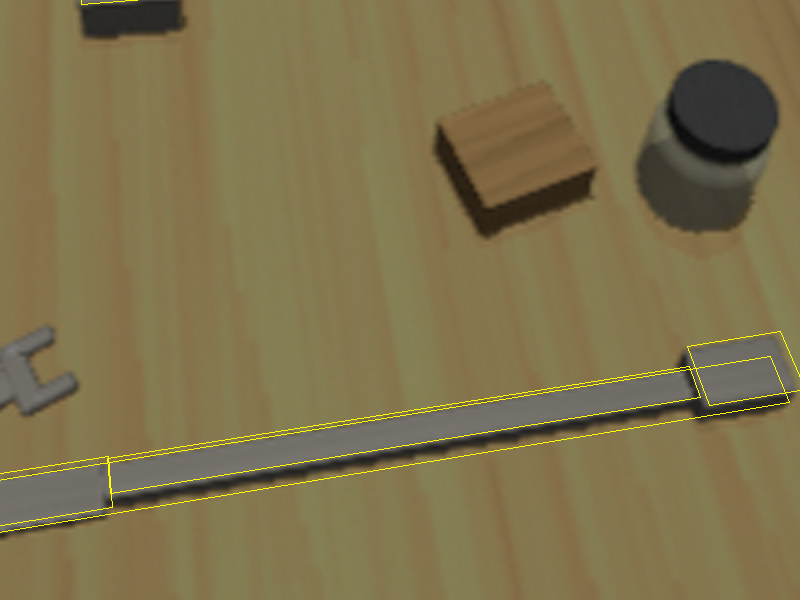

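View pics/ov_a_scene_bar.png

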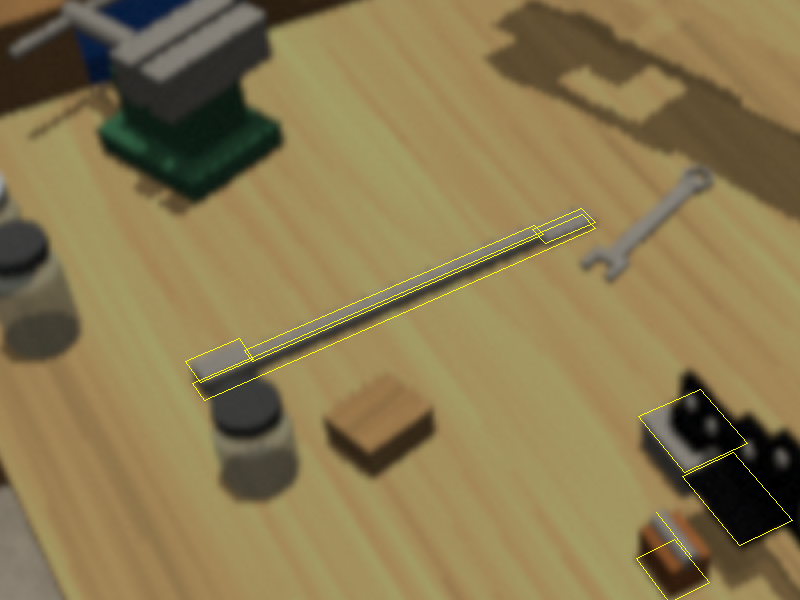

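```bash
python3 - <<'E'
from h import *
for n,(x,y) in {'scene':(255,155),'side':(185,130)}.items():
    d=vision.grab_frame(n); k=8; w,h=100,75
    if n=='side': k,y=6,160
    w,h=800//k,600//k
    im=cv2.resize(cv2.cvtColor(d['frame'],cv2.COLOR_RGB2BGR)[y:y+h,x:x+w],None,fx=k,fy=k,interpolation=cv2.INTER_LANCZOS4)
    im=cv2.convertScaleAbs(im,alpha=1.5,beta=10)
    cv2.imwrite(f'pics/z_{n}.png',im)
E
```

```text
(no output)
```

View pics/z_scene.png

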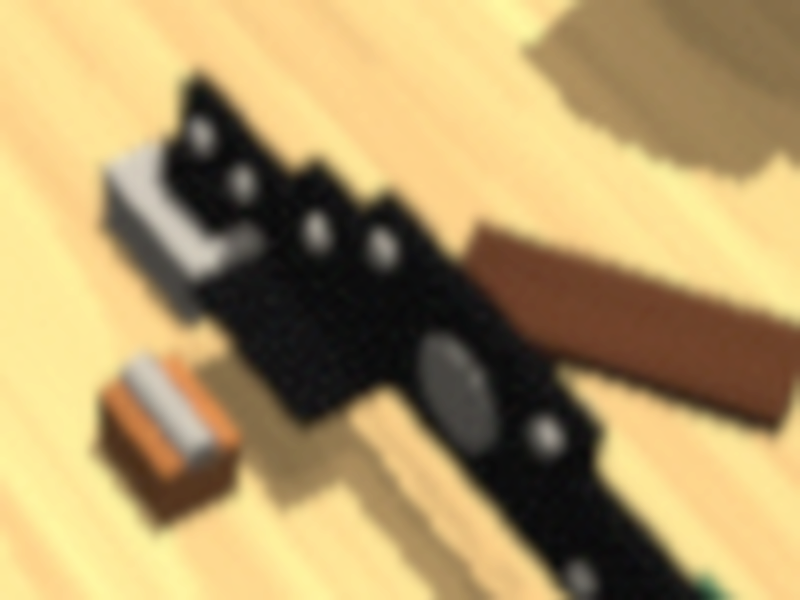

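View pics/z_side.png

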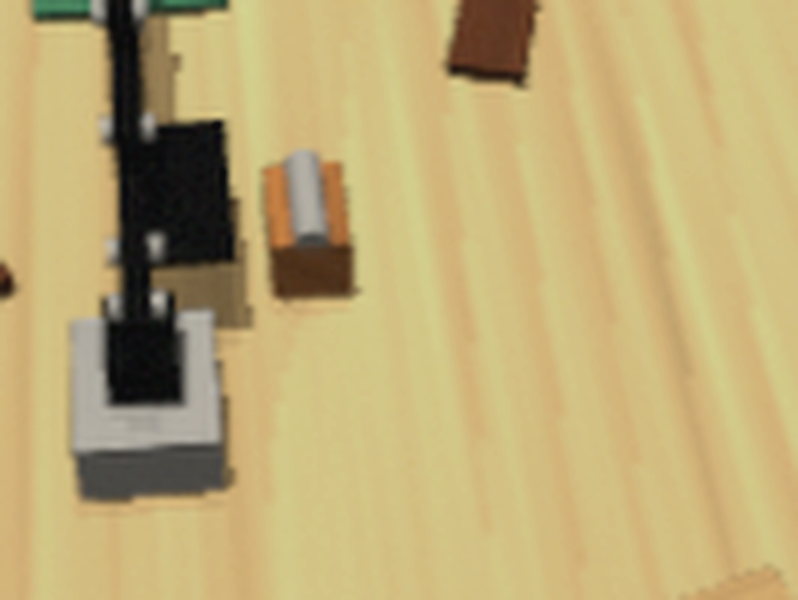

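```bash
python3 - <<'E'
from h import *
from scipy.optimize import least_squares
D={n:vision.grab_frame(n) for n in ['scene','side']}
C=[('scene',105,172,.03,-.04,.036),('scene',195,278,.03,.03,.036),('scene',105,398,.093,.06,.037),('scene',165,472,.093,.11,.037),('scene',160,528,.093,.11,0),('scene',240,440,.057,.11,.037),
('side',70,322,-.03,.03,.036),('side',215,310,.03,.03,.036),('side',221,442,.03,-.04,.036),('side',72,452,-.03,-.04,.036),('side',82,502,-.03,-.04,0),('side',228,490,.03,-.04,0),
('side',272,248,.057,.06,.037),('side',352,245,.093,.06,.037),('side',275,295,.057,.06,0),('side',353,292,.093,.06,0),('side',264,168,.057,.11,.037),('side',342,163,.093,.11,.037)]
def px(c): return np.array([255+c[1]/8,155+c[2]/8]) if c[0]=='scene' else np.array([185+c[1]/6,160+c[2]/6])
def f(v):
    c,s=np.cos(v[2]),np.sin(v[2]); r=[]
    for k in C: r+=list(proj(D[k[0]],[v[0]+c*k[3]-s*k[4],v[1]+s*k[3]+c*k[4],k[5]+(v[3] if len(v)>3 else 0)])+.0-px(k)+.5)
    return np.array(r)
for v0 in ([.457,.003,0],[.457,.003,0,0]):
    r=least_squares(f,v0,loss='soft_l1'); print(r.x[:2],np.degrees(r.x[2]),r.x[3:],np.round(f(r.x).reshape(-1,2),1).tolist())
for cam in('scene','side'):
    CC=C; C=[k for k in CC if k[0]==cam]; r=least_squares(f,[.457,.003,0]); print(cam,r.x[:2],np.degrees(r.x[2])); C=CC
E
```

```text
[0.45604364 0.00249967] -0.014833889745962666 [] [[-0.6, -1.0], [-0.5, -0.4], [-1.3, -1.4], [-0.3, 0.5], [0.1, 0.8], [0.4, -0.3], [0.1, -0.8], [-0.3, -0.6], [0.3, -0.4], [0.1, -0.0], [-0.2, 0.3], [-0.3, 0.2], [-0.2, -0.1], [0.2, -0.7], [-0.4, 1.2], [-0.0, 0.6], [-0.2, -0.6], [-0.0, -0.7]]
[0.45595308 0.0032606 ] -0.09959309655047255 [-0.00156166] [[-0.5, -0.6], [-0.3, 0.1], [-1.2, -0.9], [-0.2, 0.9], [0.2, 1.2], [0.5, 0.1], [0.1, -0.7], [-0.4, -0.5], [0.3, -0.3], [0.1, 0.1], [-0.2, 0.4], [-0.3, 0.4], [-0.2, 0.1], [0.2, -0.4], [-0.4, 1.3], [-0.0, 0.8], [-0.2, -0.4], [-0.0, -0.5]]
scene [0.45521878 0.00451539] -0.44256522713480534
side [0.45618007 0.00205645] -0.044619198095297304
```

Request:
{"method": "carry_out", "body": {
  "plan": [4.07,2.68,-1.0,0,0,-0.0316,0,4.07,2.68,-1.0,0,0,-0.0316,0,4.07,2.68,-1.0,0,0,-0.0316,0,4.07,2.68,-1.0,0,0,-0.0316,0,4.07,2.68,-1.0,0,0,-0.0316,0,4.07,2.68,-1.0,0,0,-0.0316,0,4.07,2.68,-1.0,0,0,-0.0316,0,4.07,2.68,-1.0,0,0,-0.0316,0,4.07,2.68,-1.0,0,0,-0.0316,0,4.07,2.68,-1.0,0,0,-0.0316,0]
}}

```text
time: 4.5
ee_pos: [0.6218, -0.2917, 0.1393]
tool_rot: [-180.0, -0.0, -87.3]
contact_force: [0.8, -0.2, 0.3]
width: 0.0438
```

```bash
python3 - <<'E'
from h import *
s=telemetry.observe(); print({k:np.round(v,3) for k,v in s.items()})
d=snap('wrist','w1.png')
for q in ['bar','bar_tail']: print(q,[(np.round(r['point'],1).tolist(),round(r['score'],2),np.round(atz(d,r['point'],0.0),4)) for r in nets.mark_of(q,'wrist')[:3]])
E
```

```text
{'time': np.float64(4.5), 'q': array([-2.7971e+01,  1.8843e+01,  6.5174e+01, -6.0000e-03,  9.5972e+01,
        5.9349e+01]), 'joint_velocities': array([ 29.345,  31.487, -29.581,  -0.166,  -2.121,  43.745]), 'joint_efforts': array([ -1.294, -57.578, -38.293,   0.181,   0.126,  -1.006]), 'ee_pos': array([ 0.622, -0.292,  0.139]), 'tool_rot': array([-1.79993e+02, -1.10000e-02, -8.73200e+01]), 'contact_force': array([ 0.798, -0.179,  0.292]), 'moment': array([-0.005, -0.02 , -0.035]), 'width': np.float64(0.044)}
bar [([253.7, 190.2], 0.97, array([ 0.6155, -0.2915,  0.    ]))]
bar_tail [([252.9, 76.0], 0.92, array([ 0.7253, -0.2856,  0.    ]))]
```

View pics/w1.png

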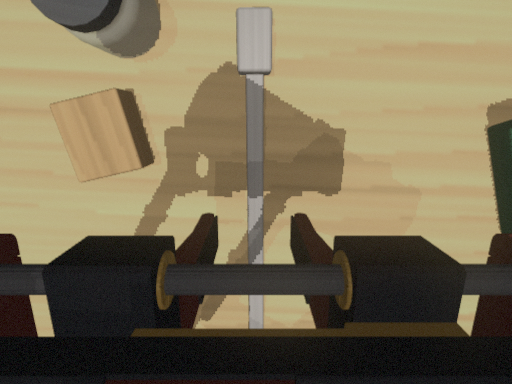

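Request:
{"method": "carry_out", "body": {
  "plan": [-0.1,0,-3.0,0,0,0,0,-0.1,0,-3.0,0,0,0,0,-0.1,0,-3.0,0,0,0,0,0,0,-2.0,0,0,0,0,0,0,-1.0,0,0,0,0,0,0,0,0,0,0,0,0,0,0,0,0,0,1,0,0,0,0,0,0,1,0,0,0,0,0,0,1,0,0,0,0,0,0,1],
  "grip_force": 58
}}

```text
time: 5.9
ee_pos: [0.6179, -0.293, 0.0204]
tool_rot: [-179.9, -0.0, -87.2]
contact_force: [0.1, -0.6, 2.1]
width: 0.0154
```

Request:
{"method": "carry_out", "body": {
  "plan": [0,0,0.5,0,0,0,1,0,0,1.5,0,0,0,1,0,0,2.5,0,0,0,1,0,0,3,0,0,0,1,0,0,3,0,0,0,1,0,0,3,0,0,-0.01,1,0,1,3,0,0,-0.01,1,0,2,2.5,0,0,-0.01,1,0,3,1,0,0,-0.01,1,0,4,0,0,0,-0.01,1]
}}

```text
time: 7.15
ee_pos: [0.6174, -0.1925, 0.221]
tool_rot: [-179.9, -0.0, -90.2]
contact_force: [0.8, 0.5, -9.1]
width: 0.0156
```

```bash
python3 - <<'E'
from h import *
s=telemetry.observe(); print({k:np.round(s[k],3) for k in ['time','ee_pos','tool_rot','contact_force','moment','width']})
d=snap('side','s2.png')
d=snap('scene','c2.png')
E
```

```text
{'time': np.float64(7.15), 'ee_pos': array([ 0.617, -0.193,  0.221]), 'tool_rot': array([-1.79927e+02, -3.40000e-02, -9.02310e+01]), 'contact_force': array([ 0.838,  0.469, -9.063]), 'moment': array([ 0.087, -0.075,  0.007]), 'width': np.float64(0.016)}
```

View pics/s2.png

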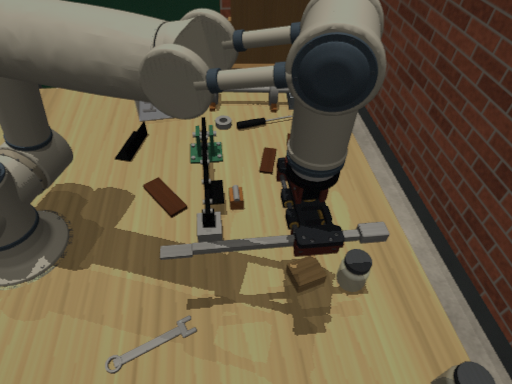

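View pics/c2.png

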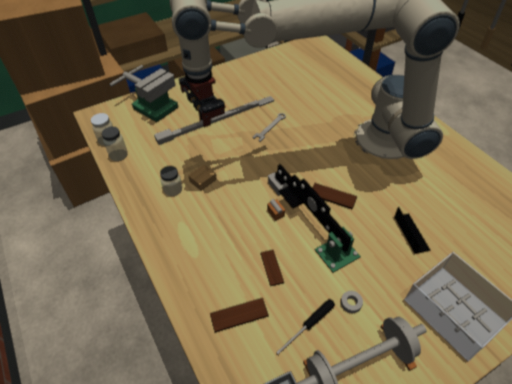

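Request:
{"method": "carry_out", "body": {
  "plan": [1.3,1.5,1.0,0,-0.0497,0,1,1.3,2.8,1.0,0,-0.0497,0,1,1.3,3.3,1.0,0,-0.0497,0,1,1.3,3.5,1.0,0,-0.0497,0,1,1.3,3.5,1.0,0,-0.0497,0,1,1.3,3.5,0,0,-0.0497,0,1,1.3,3.5,0,0,-0.0497,0,1,1.3,3.0,0,0,-0.0497,0,1,1.3,2.2,0,0,-0.0497,0,1,1.3,1.2,0,0,-0.0497,0,1]
}}

```text
time: 8.5
ee_pos: [0.7473, 0.089, 0.2693]
tool_rot: [-151.5, 0.1, -90.1]
contact_force: [-0.0, -0.9, -9.7]
width: 0.0154
```

```bash
cat > bt.py <<'E'
from h import *
s=telemetry.observe(); print({k:np.round(s[k],4).tolist() for k in ['time','ee_pos','tool_rot','contact_force','moment','width']})
import sys
tag=sys.argv[1]
D={n:snap(n,f'{tag}_{n}.png') for n in ['side','scene']}
for q in sys.argv[2:]:
    a=nets.mark_of(q,'scene'); b=nets.mark_of(q,'side')
    print(q,[(np.round(x['point'],1).tolist(),round(x['score'],2)) for x in a[:2]+b[:2]])
    if a and b:
        P=tri([D['scene'],D['side']],[a[0]['point'],b[0]['point']])
        print(np.round(P,4),[np.round(np.linalg.norm(proj(D[n],P)-p[0]['point']),1) for n,p in (('scene',a),('side',b))])
E
python3 bt.py p3 bar_toe bar_tail
```

```text
{'time': 8.5, 'ee_pos': [0.7473, 0.089, 0.2693], 'tool_rot': [-151.5267, 0.1476, -90.0605], 'contact_force': [-0.0388, -0.8678, -9.6592], 'moment': [0.0195, 0.9559, -0.0505], 'width': 0.0154}
bar_toe [([268.2, 190.4], 0.78), ([160.4, 190.7], 0.69), ([239.1, 165.2], 0.71), ([200.3, 132.1], 0.34)]
[0.5498 0.0908 0.1295] [np.float64(3.3), np.float64(3.8)]
bar_tail [([158.9, 188.8], 0.71), ([383.9, 98.9], 0.67)]
[0.8559 0.0844 0.3069] [np.float64(0.0), np.float64(0.0)]
```

View pics/p3_side.png

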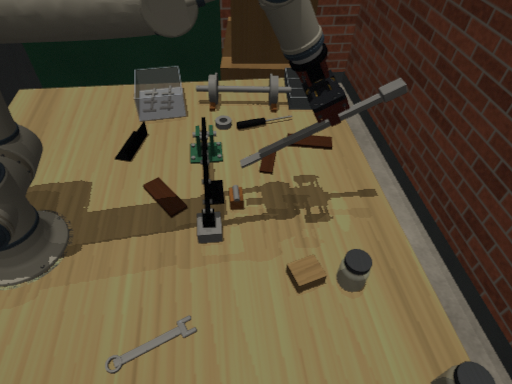

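View pics/p3_scene.png

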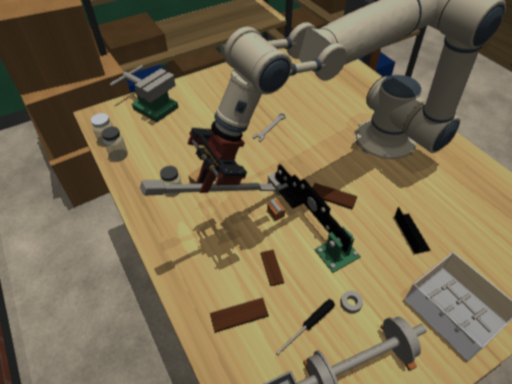

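```bash
cat > ovb.py <<'E'
from h import *
import sys
# args: TCPx y z pitch g h tag
def bar_pts(tc,pitch,g,h,yaw=0,b=.015):
    a=np.radians(pitch);y=np.radians(yaw)
    Rz=np.array([[np.cos(y),-np.sin(y),0],[np.sin(y),np.cos(y),0],[0,0,1]])
    u=Rz@[np.cos(a),0,np.sin(a)];n=Rz@[-np.sin(a),0,np.cos(a)];v=Rz@[0,1.,0]
    O=np.array(tc)-h*n-g*u
    return lambda p:O+p[0]*u+p[1]*v+p[2]*n
def R(x0,x1,w,z): return [(x0,-w,z),(x1,-w,z),(x1,w,z),(x0,w,z)]
if __name__=='__main__':
    a=list(map(float,sys.argv[1:8])); tag=sys.argv[8]
    f=bar_pts(a[:3],a[3],a[4],a[5],a[6])
    for n in ['scene','side']:
        im=cv2.imread(f'pics/{tag}_{n}.png'); d=vision.grab_frame(n); k=5
        im=cv2.resize(im,None,fx=k,fy=k,interpolation=cv2.INTER_CUBIC)
        im=cv2.convertScaleAbs(im,alpha=1.4,beta=10)
        for P in (R(-.185,.11,.008,.016),R(-.24,-.185,.012,.008),R(-.24,-.185,.012,0),R(.11,.16,.015,.024),R(.11,.16,.015,0)):
            q=np.array([(proj(d,f(p))+.5)*k for p in P]).astype(int); cv2.polylines(im,[q],True,(0,255,255),1)
        for nm,p in (('toe',(-.2,0,0)),('head',(.1,0,0))):
            c=(proj(d,f(p))*k).astype(int); x=max(0,c[0]-250); y=max(0,c[1]-200)
            cv2.imwrite(f'pics/o_{tag}_{n}_{nm}.png',im[y:y+400,x:x+500])
    for n in ['scene','side']:
        i=[cv2.imread(f'pics/o_{tag}_{n}_{m}.png') for m in('toe','head')]
        i=[cv2.copyMakeBorder(x,0,400-x.shape[0],0,500-x.shape[1],cv2.BORDER_CONSTANT)[:, :400] for x in i]
        cv2.imwrite(f'pics/o_{tag}_{n}.png',np.hstack(i))
E
python3 ovb.py .7473 .089 .2693 28.5 .002 .020 0 p3
```

```text
(no output)
```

View pics/o_p3_side.png

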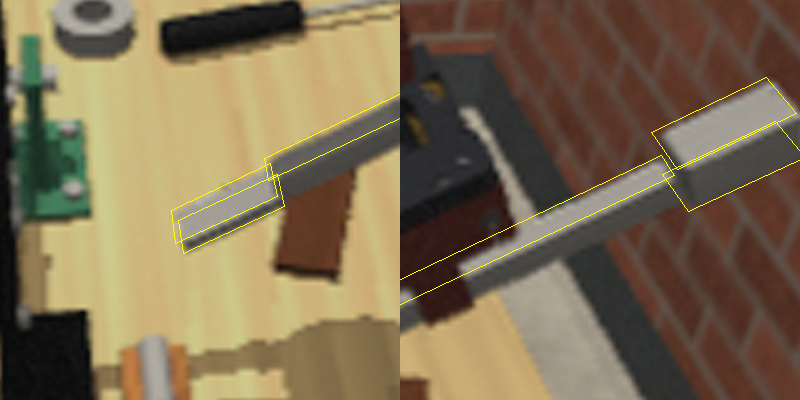

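View pics/o_p3_scene.png

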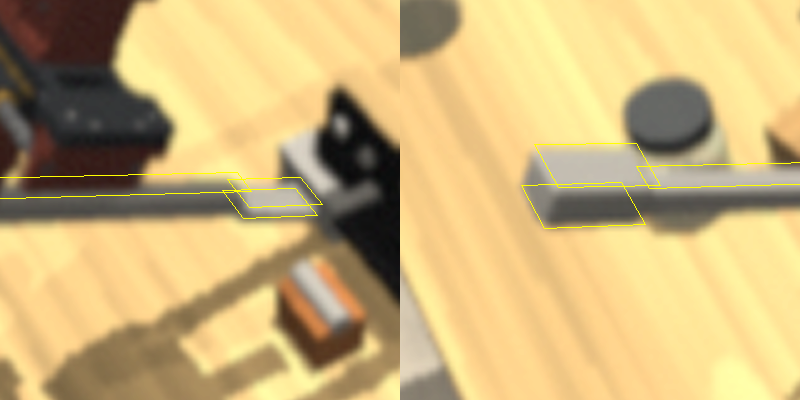

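Request:
{"method": "carry_out", "body": {
  "plan": [-0.1,0,-1.2,0,0,0,1,-0.2,0,-2.2,0,0,0,1,-0.25,0,-2.4,0,0,0,1,-0.2,0,-1.9,0,0,0,1,-0.1,0,-0.8,0,0,0,1,0,0,0,0,0,0,1,-0.44,0,-0.24,0,0,0,1,-0.44,0,-0.24,0,0,0,1,-0.44,0,-0.24,0,0,0,1,-0.44,0,-0.24,0,0,0,1]
}}

```text
time: 10.15
ee_pos: [0.7211, 0.0873, 0.1751]
tool_rot: [-151.5, 0.1, -90.1]
contact_force: [0.4, -0.7, -9.7]
width: 0.0153
```

```bash
python3 bt.py p4; P=$(python3 -c "
from h import *
print(*telemetry.observe()['ee_pos'])"); python3 ovb.py $P 28.5 -.002 .020 0 p4
```

```text
{'time': 10.15, 'ee_pos': [0.7211, 0.0873, 0.1751], 'tool_rot': [-151.5098, 0.0638, -90.1113], 'contact_force': [0.3627, -0.745, -9.6752], 'moment': [0.0593, 0.9703, 0.0056], 'width': 0.0153}
```

View pics/o_p4_side.png

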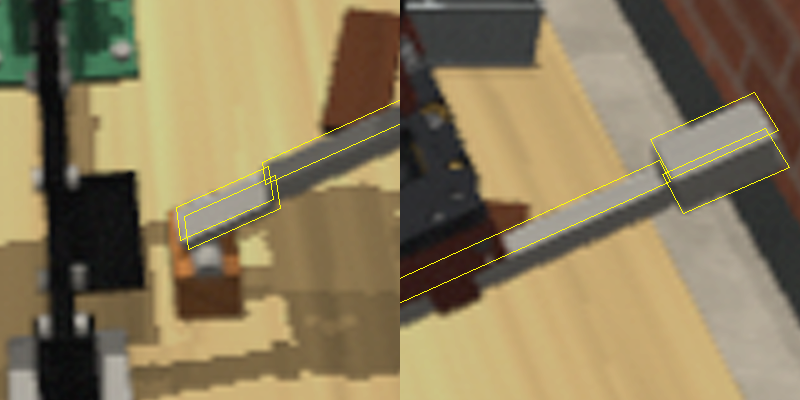

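View pics/o_p4_scene.png

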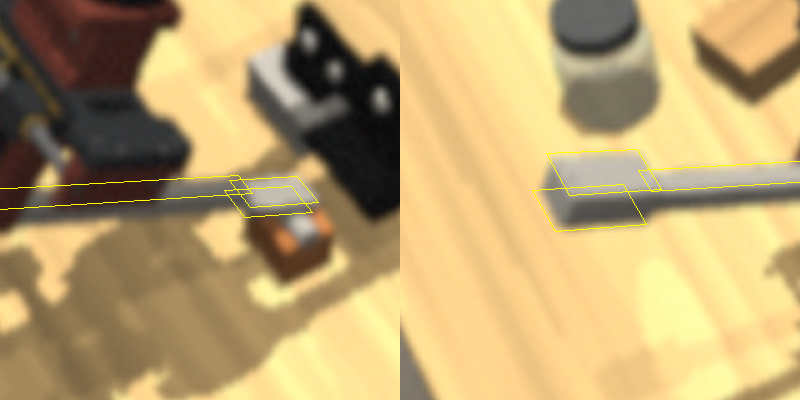

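Request:
{"method": "carry_out", "body": {
  "plan": [-0.55,0,-0.3,0,0,0,1,-0.55,0,-0.3,0,0,0,1,-0.55,0,-0.3,0,0,0,1,-0.55,0,-0.3,0,0,0,1,-0.55,0,-0.3,0,0,0,1,-0.55,0,-0.3,0,0,0,1,-0.55,0,-0.3,0,0,0,1,-0.55,0,-0.3,0,0,0,1,0,0,0,0,0,0,1,0,0,0,0,0,0,1]
}}

```text
time: 11.6
ee_pos: [0.6776, 0.0873, 0.1513]
tool_rot: [-151.5, 0.1, -90.1]
contact_force: [-0.1, 0.1, -9.3]
width: 0.0156
```

```bash
python3 bt.py p5; P=$(python3 -c "
from h import *
print(*telemetry.observe()['ee_pos'])"); python3 ovb.py $P 28.5 -.002 .020 0 p5
```

```text
{'time': 11.6, 'ee_pos': [0.6776, 0.0873, 0.1513], 'tool_rot': [-151.4869, 0.0609, -90.1099], 'contact_force': [-0.1337, 0.1271, -9.3359], 'moment': [-0.0044, 0.9463, -0.0134], 'width': 0.0156}
```

View pics/o_p5_side.png

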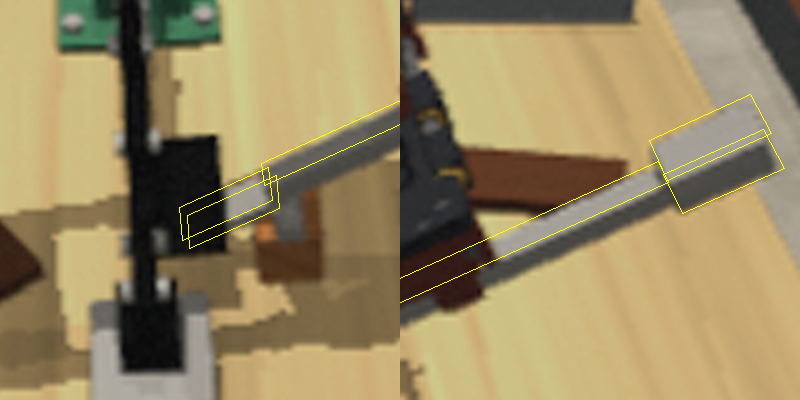

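View pics/o_p5_scene.png

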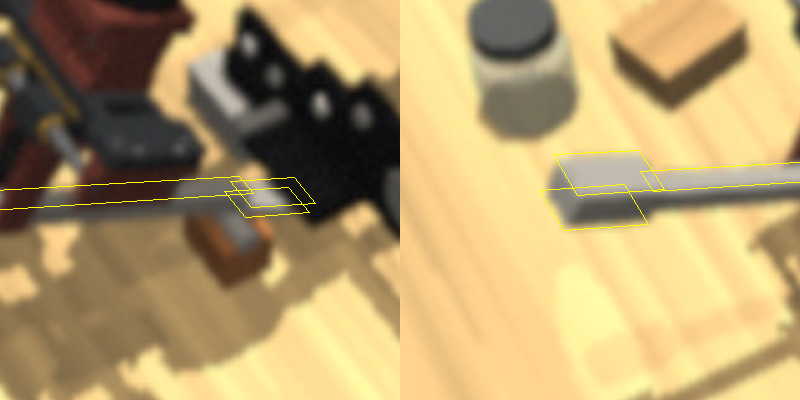

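```bash
cat > w.py <<'E'
import numpy as np
def tcp(th,s,gap,g=-.002,h=.02):
    a=np.radians(th);u=np.array([np.cos(a),np.sin(a)]);n=np.array([-np.sin(a),np.cos(a)])
    return np.array([.531,.037])+(.008+gap+h)*n+(.24-s+g)*u
if __name__=='__main__':
    p=np.array([.677-.0001,.1514])
    for th in [28.5,25,22,19,16,13,10,8,6,4,2,0,-2,-4,-6,-7.5]:
        f=min(1,(28.5-th)/20.5); s=.055-.002*f+(.002*max(0,8-th)/15.5); gap=.003-.003*f
        q=tcp(th,s,gap); print(th,np.round(q*1000,1),np.round((q-p)*100,2)); p=q
E
python3 w.py
```

```text
28.5 [677.  151.6] [0.01 0.02]
25 [684.3 142.1] [ 0.72 -0.94]
22 [690.  133.7] [ 0.57 -0.85]
19 [695.3 124.9] [ 0.53 -0.88]
16 [700.  115.8] [ 0.48 -0.91]
13 [704.3 106.5] [ 0.43 -0.93]
10 [708.1  97. ] [ 0.38 -0.95]
8 [710.3  90.5] [ 0.22 -0.65]
6 [711.8  84.2] [ 0.15 -0.63]
4 [713.1  77.8] [ 0.13 -0.64]
2 [714.1  71.4] [ 0.11 -0.64]
0 [715.  65.] [ 0.08 -0.64]
-2 [715.6  58.6] [ 0.06 -0.64]
-4 [716.   52.1] [ 0.04 -0.64]
-6 [716.1  45.7] [ 0.02 -0.64]
-7.5 [716.1  40.9] [-0.   -0.48]
```

Request:
{"method": "carry_out", "body": {
  "plan": [0.72,0,-0.94,0,0.0611,0,1,0.57,0,-0.85,0,0.0524,0,1,0.53,0,-0.88,0,0.0524,0,1,0.48,0,-0.91,0,0.0524,0,1,0.43,0,-0.93,0,0.0524,0,1,0.38,0,-0.95,0,0.0524,0,1,0.11,0,-0.32,0,0.0174,0,1,0.11,0,-0.33,0,0.0175,0,1,0,0,0,0,0,0,1,0,0,0,0,0,0,1]
}}

```text
time: 13.05
ee_pos: [0.71, 0.0875, 0.0897]
tool_rot: [-172.1, 0.0, -90.1]
contact_force: [-6.3, 0.7, -7.6]
width: 0.0156
```

```bash
python3 bt.py p6; P=$(python3 -c "
from h import *
print(*telemetry.observe()['ee_pos'])"); python3 ovb.py $P 8 -.002 .020 0 p6
```

```text
{'time': 13.05, 'ee_pos': [0.71, 0.0875, 0.0897], 'tool_rot': [-172.1304, 0.0187, -90.1021], 'contact_force': [-6.2786, 0.7172, -7.6035], 'moment': [0.0685, 1.511, 0.0335], 'width': 0.0156}
```

View pics/o_p6_side.png

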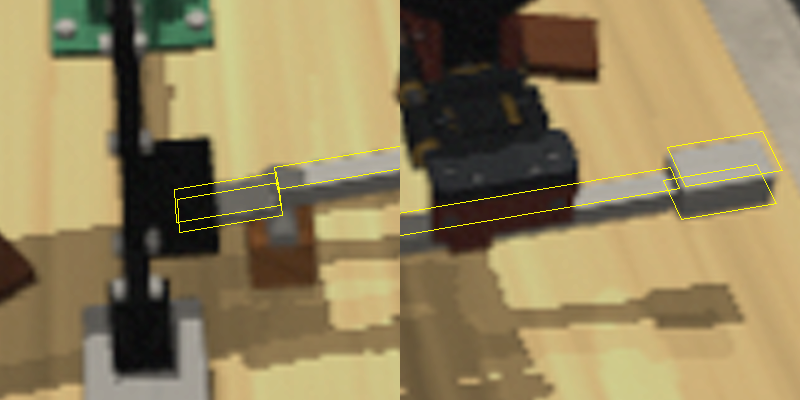

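View pics/o_p6_scene.png

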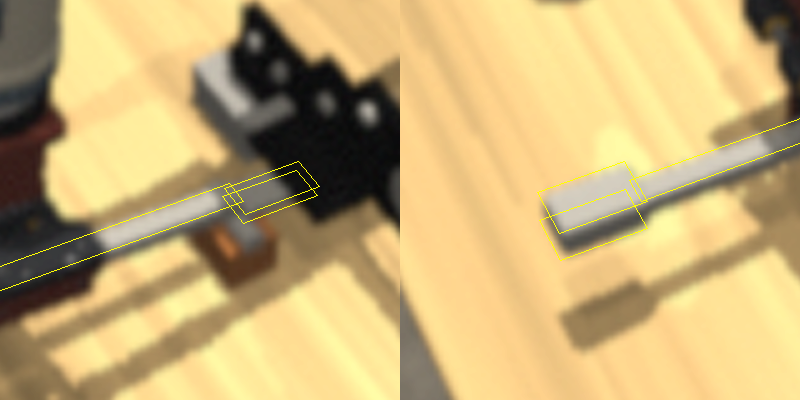

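Request:
{"method": "carry_out", "body": {
  "plan": [0.07,0,-0.32,0,0.0175,0,1,0.07,0,-0.32,0,0.0175,0,1,0.06,0,-0.32,0,0.0175,0,1,0.06,0,-0.32,0,0.0175,0,1,0.05,0,-0.32,0,0.0175,0,1,0.05,0,-0.32,0,0.0175,0,1,0.04,0,-0.32,0,0.0175,0,1,0.04,0,-0.32,0,0.0175,0,1,0.03,0,-0.32,0,0.0175,0,1,0.03,0,-0.32,0,0.0175,0,1]
}}

```text
time: 14.5
ee_pos: [0.7151, 0.0877, 0.0585]
tool_rot: [177.9, 0.0, -90.1]
contact_force: [-9.0, 0.8, -4.7]
width: 0.0159
```

```bash
python3 bt.py p7; P=$(python3 -c "
from h import *
print(*telemetry.observe()['ee_pos'])"); python3 ovb.py $P -2 -.002 .020 0 p7
```

```text
{'time': 14.5, 'ee_pos': [0.7151, 0.0877, 0.0585], 'tool_rot': [177.8509, 0.0057, -90.0926], 'contact_force': [-8.9921, 0.8337, -4.7323], 'moment': [0.0776, 1.5826, 0.0517], 'width': 0.0159}
```

View pics/o_p7_side.png

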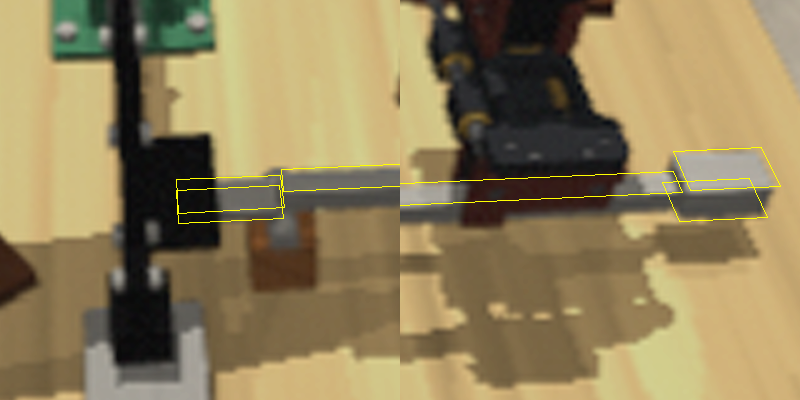

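View pics/o_p7_scene.png

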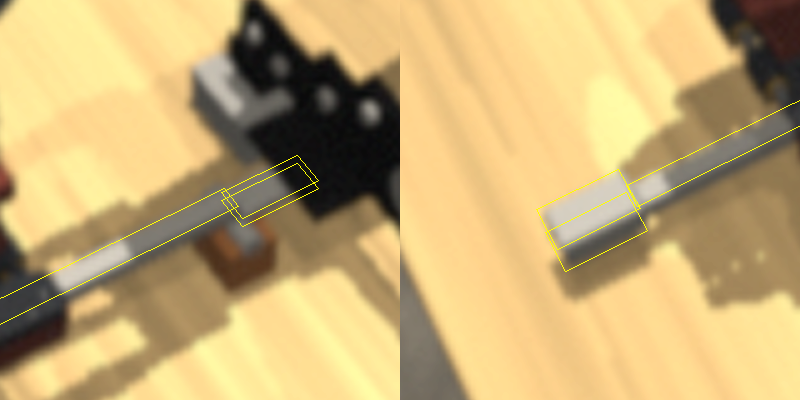

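Request:
{"method": "carry_out", "body": {
  "plan": [0.02,0,-0.32,0,0.0175,0,1,0.02,0,-0.32,0,0.0175,0,1,0.01,0,-0.32,0,0.0175,0,1,0,0,-0.32,0,0.0175,0,1,0,0,-0.24,0,0.013,0,1,0,0,-0.12,0,0.0065,0,1,0,0,-0.06,0,0.003,0,1,0,0,0,0,0,0,1,0,0,0,0,0,0,1,0,0,0,0,0,0,1]
}}

```text
time: 15.95
ee_pos: [0.7156, 0.0877, 0.0419]
tool_rot: [172.6, -0.0, -90.1]
contact_force: [-10.5, 1.1, -3.8]
width: 0.0154
```

```bash
python3 bt.py p8; P=$(python3 -c "
from h import *
print(*telemetry.observe()['ee_pos'])"); python3 ovb.py $P -7.3 -.002 .020 0 p8
```

```text
{'time': 15.95, 'ee_pos': [0.7156, 0.0877, 0.0419], 'tool_rot': [172.5904, -0.0126, -90.0896], 'contact_force': [-10.5022, 1.0606, -3.8139], 'moment': [0.0239, 1.538, 0.0626], 'width': 0.0154}
```

View pics/o_p8_side.png

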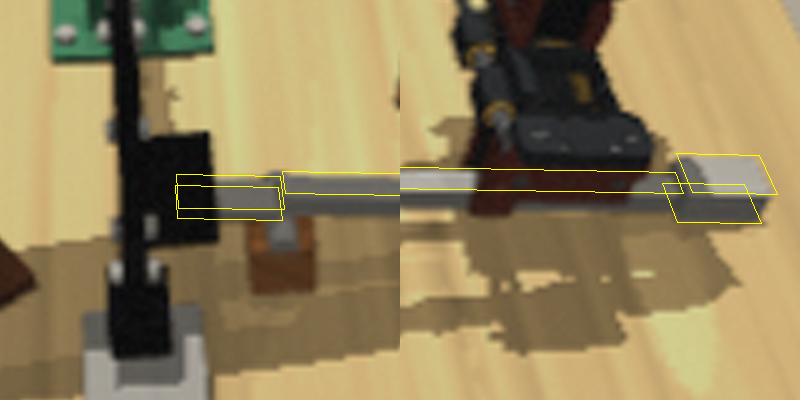

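View pics/o_p8_scene.png

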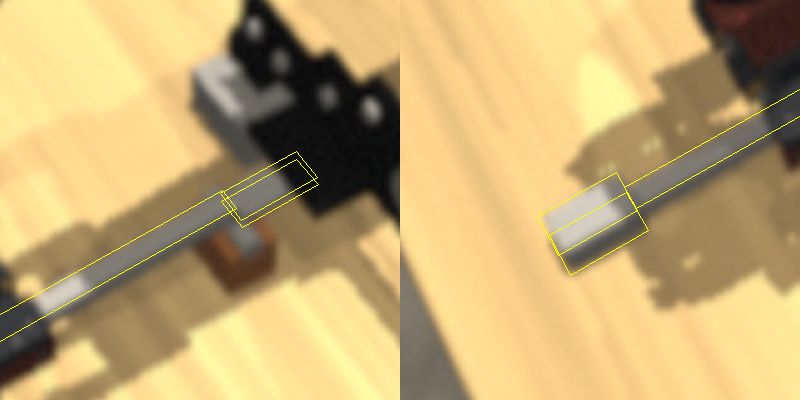

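Request:
{"method": "carry_out", "body": {
  "plan": [-0.03,0,-0.08,0,0.004,0,1,-0.03,0,-0.08,0,0.004,0,1,-0.03,0,-0.08,0,0.003,0,1,-0.02,0,0,0,0,0,1,0,0,0,0,0,0,1,0,0,0,0,0,0,1,0,0,0,0,0,0,1,0,0,0,0,0,0,1,0,0,0,0,0,0,1,0,0,0,0,0,0,1]
}}

```text
time: 17.4
ee_pos: [0.7156, 0.0877, 0.0408]
tool_rot: [172.2, -0.0, -90.1]
contact_force: [-8.9, 0.9, -1.8]
width: 0.0154
```

Request:
{"method": "carry_out", "body": {
  "plan": [0,0,0,0,0,0,0.5,0,0,0,0,0,0,0.2,0,0,0,0,0,0,0.2,0,0,0,0,0,0,0.2,0.1,0,1,0,0,0,0.2,0.3,0,2,0,0,0,0.2,0.4,0,3,0,0,0,0.2,0.2,0,3,0,0,0,0.2,0,0,3,0,0,0,0.2,-1,0,2,0,0,0,0.2]
}}

```text
time: 18.65
ee_pos: [0.7157, 0.0872, 0.1819]
tool_rot: [172.2, -0.0, -90.1]
contact_force: [0.5, 0.4, 0.3]
width: 0.0354
```

```bash
python3 bt.py p9 foot bar_toe bar_tail; python3 ovb.py .7156 .0877 .0408 -7.5 -.002 .020 0 p9
```

```text
{'time': 18.65, 'ee_pos': [0.7157, 0.0872, 0.1819], 'tool_rot': [172.223, -0.0005, -90.1332], 'contact_force': [0.5097, 0.4046, 0.3022], 'moment': [0.0343, -0.0583, 0.025], 'width': 0.0354}
foot [([276.4, 174.8], 0.66), ([210.6, 220.1], 0.69)]
[ 0.4643 -0.01    0.0516] [np.float64(0.9), np.float64(1.2)]
bar_toe [([290.2, 197.3], 0.69), ([214.2, 191.8], 0.62)]
[0.4763 0.0881 0.0466] [np.float64(0.6), np.float64(0.7)]
bar_tail [([190.7, 251.0], 0.92), ([270.8, 267.7], 0.73), ([339.3, 194.2], 0.8)]
[0.8186 0.0829 0.0075] [np.float64(0.4), np.float64(0.4)]
```

View pics/o_p9_side.png

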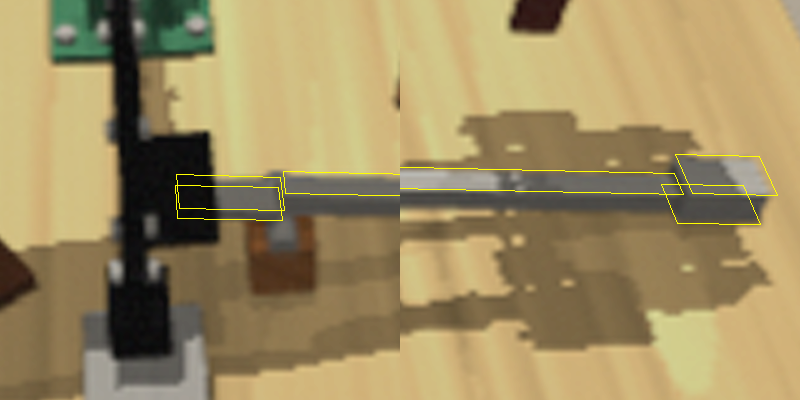

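View pics/p9_scene.png

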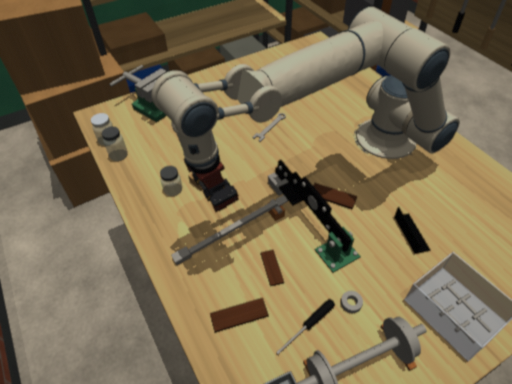

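View pics/o_p9_scene.png

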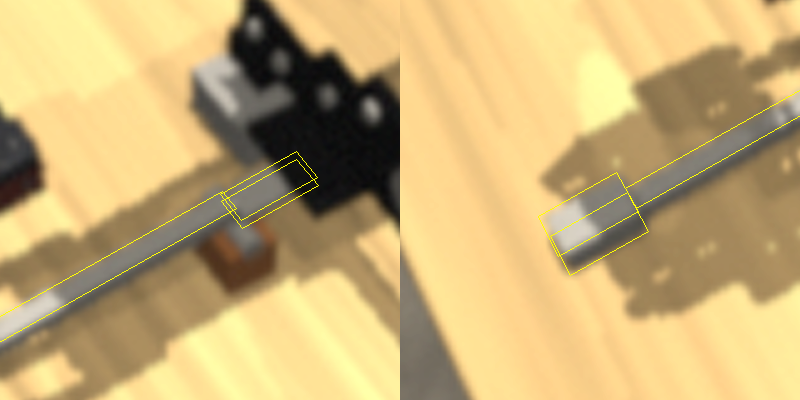

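Request:
{"method": "carry_out", "body": {
  "plan": [-0.8,0.8,0,0,-0.068,0,-0.3,-0.8,1.2,0,0,-0.068,0,-0.3,-0.85,1.3,-0.5,0,0,0.1614,-0.3,-0.85,1.3,-1,0,0,0.1614,-0.3,-0.85,1.3,-1,0,0,0.1614,-0.3,-0.85,1.3,-1,0,0,0.1614,-0.3,-0.85,1.3,-1,0,0,0.1614,-0.3,-0.85,1.3,-1,0,0,0.1614,-0.3,-0.85,1.3,0,0,0,0.1614,-0.3,-0.8,0.7,0,0,0,0.1614,-0.3]
}}

```text
time: 20.4
ee_pos: [0.631, 0.2058, 0.1227]
tool_rot: [179.8, 0.1, -15.8]
contact_force: [-0.2, -0.6, 0.8]
width: 0.057
```

```bash
python3 - <<'E'
from h import *
s=telemetry.observe(); print({k:np.round(s[k],4).tolist() for k in ['time','ee_pos','tool_rot','q','joint_velocities']})
d=snap('wrist','w10.png')
im=cv2.cvtColor(d['frame'],cv2.COLOR_RGB2BGR)
for f in np.array([[-.02,-.055],[.02,-.055],[.02,.055],[-.02,.055]])[None]:
    c,s_=np.cos(np.radians(-16)),np.sin(np.radians(-16))
    q=np.array([proj(d,[.6435+c*p[0]-s_*p[1],.2455+s_*p[0]+c*p[1],.01]) for p in f]).astype(int)
    cv2.polylines(im,[q],True,(0,255,255),1)
cv2.imwrite('pics/w10o.png',im)
E
```

```text
{'time': 20.4, 'ee_pos': [0.631, 0.2058, 0.1227], 'tool_rot': [179.7651, 0.0688, -15.8102], 'q': [15.2152, 15.6253, 70.7124, -0.1662, 93.8423, 31.0144], 'joint_velocities': [5.7792, -7.2397, 8.0902, -0.2846, -1.397, -67.4172]}
```

View pics/w10o.png

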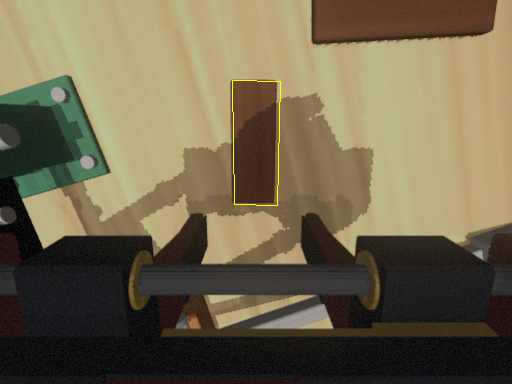

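Request:
{"method": "carry_out", "body": {
  "plan": [0.1,0,-2.5,0,0,0,-0.3,0,0,-3.0,0,0,0,-0.3,0,0,-2.5,0,0,0,-0.3,0,0,-1.5,0,0,0,-0.3,0,0,-1.0,0,0,0,-0.3,0,0,0,0,0,0,-0.3,0,0,0,0,0,0,0.5,0,0,0,0,0,0,0.5,0,0,0,0,0,0,0.5,0,0,0,0,0,0,0.5],
  "grip_force": 25
}}

```text
time: 21.7
ee_pos: [0.6329, 0.2054, 0.0193]
tool_rot: [179.8, -0.1, -16.1]
contact_force: [0.4, -0.2, 3.0]
width: 0.0399
```

Request:
{"method": "carry_out", "body": {
  "plan": [0,0,2,0,0,0,0.5,0,0,5,0,0,0,0.5,-1,-2,5,0,0,0.04,0.5,-2.2,-4.5,4,0,0,0.04,0.5,-2.6,-5.2,0,0,0,0.04,0.5,-2.6,-5.2,0,0,0,0.04,0.5,-2.6,-5.2,0,0,0,0.04,0.5,-2.6,-5.2,0,0,0,0.04,0.5,-2.3,-5.0,0,0,0,0.04,0.5,-1.8,-3.6,0,0,0,0,0.5]
}}

```text
time: 22.95
ee_pos: [0.455, -0.1545, 0.179]
tool_rot: [179.7, -0.1, -0.1]
contact_force: [-0.0, -0.9, -0.4]
width: 0.0397
```

Request:
{"method": "carry_out", "body": {
  "plan": [0,0,-1.5,0,0,0,0.5,0,0,-3,0,0,0,0.5,0,0,-3,0,0,0,0.5,0,0,-2,0,0,0,0.5,0,0,-1.5,0,0,0,0.5,0,0,-0.6,0,0,0,0.5,0,0,0,0,0,0,0.5,0,0,0,0,0,0,0.5,0,0,0,0,0,0,0.5,0,0,0,0,0,0,0.5]
}}

```text
time: 24.2
ee_pos: [0.4564, -0.1528, 0.062]
tool_rot: [179.8, -0.0, -0.1]
contact_force: [-0.3, 0.9, -0.1]
width: 0.0395
```

```bash
cat > pk.py <<'E'
from h import *
import sys
tag=sys.argv[1]
s=telemetry.observe(); print({k:np.round(s[k],4).tolist() for k in ['time','ee_pos','tool_rot','contact_force','width']})
e=s['ee_pos']; y=np.radians(s['tool_rot'][2]+float(sys.argv[2])); c,sn=np.cos(y),np.sin(y)
Z=e[2]-.0193
def P(p): 
    return [e[0]+c*p[0]-sn*(p[1]+.042),e[1]+sn*p[0]+c*(p[1]+.042),Z+p[2]]
for n in ['side','scene','wrist']:
    d=snap(n,f'{tag}_{n}.png'); k=5 if n!='wrist' else 2
    im=cv2.resize(cv2.imread(f'pics/{tag}_{n}.png'),None,fx=k,fy=k,interpolation=cv2.INTER_CUBIC)
    im=cv2.convertScaleAbs(im,alpha=1.4,beta=10)
    for z in (0,.01):
        q=np.array([(proj(d,P(p))+.5)*k for p in [(-.02,-.055,z),(.02,-.055,z),(.02,.055,z),(-.02,.055,z)]]).astype(int); cv2.polylines(im,[q],True,(0,255,255),1)
    st=[(.426,-.0373),(.486,-.0373),(.486,.0327),(.426,.0327)]
    q=np.array([(proj(d,[*p,.036])+.5)*k for p in st]).astype(int); cv2.polylines(im,[q],True,(0,255,0),1)
    a=proj(d,[.456,-.02,.04])*k; x=int(max(0,a[0]-300)); yy=int(max(0,a[1]-250))
    cv2.imwrite(f'pics/o_{tag}_{n}.png',im[yy:yy+500,x:x+600])
E
python3 pk.py q1 0
```

```text
{'time': 24.2, 'ee_pos': [0.4564, -0.1528, 0.062], 'tool_rot': [179.783, -0.0407, -0.1089], 'contact_force': [-0.2672, 0.8943, -0.1334], 'width': 0.0395}
```

View pics/o_q1_side.png

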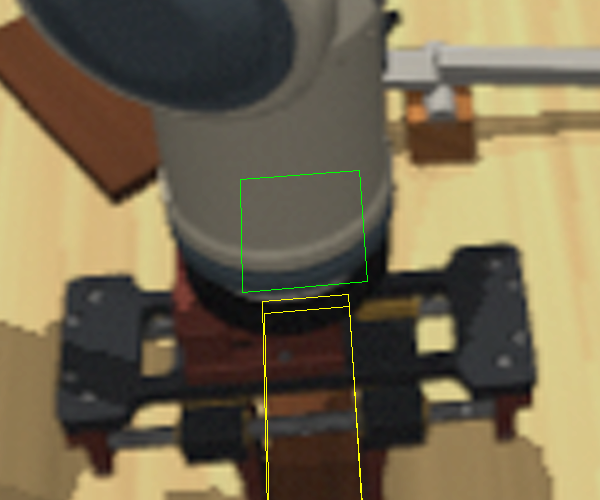

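View pics/o_q1_scene.png

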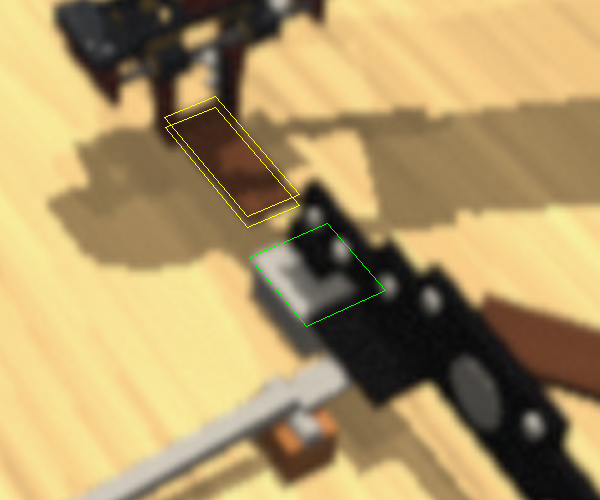

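View pics/o_q1_wrist.png

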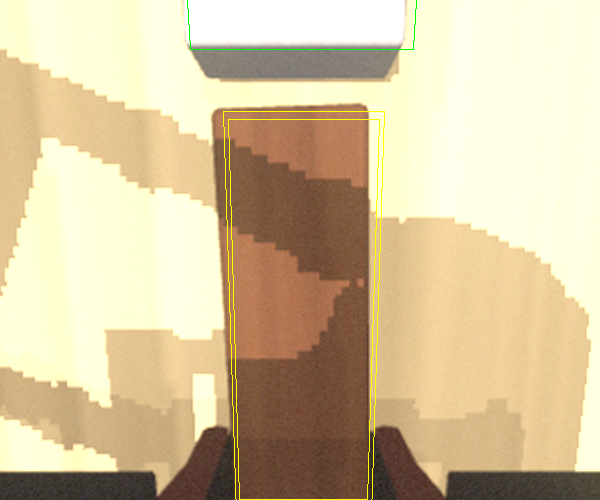

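Request:
{"method": "carry_out", "body": {
  "plan": [-0.08,0,-0.2,0,0,-0.013,0.5,0,0,-0.2,0,0,-0.013,0.5,0,0.4,0,0,0,0,0.5,0,0.8,0,0,0,0,0.5,0,0.8,0,0,0,0,0.5,0,0.8,0,0,0,0,0.5,0,0.8,0,0,0,0,0.5,0,0.8,0,0,0,0,0.5,0,0.6,0,0,0,0,0.5,0,0,0,0,0,0,0.5]
}}

```text
time: 25.6
ee_pos: [0.4554, -0.1022, 0.0576]
tool_rot: [179.8, -0.0, -1.6]
contact_force: [0.3, -0.8, -0.7]
width: 0.0401
```

```bash
python3 pk.py q2 1.5
```

```text
{'time': 25.6, 'ee_pos': [0.4554, -0.1022, 0.0576], 'tool_rot': [179.7986, -0.0057, -1.5533], 'contact_force': [0.3308, -0.7582, -0.66], 'width': 0.0401}
```

View pics/o_q2_scene.png

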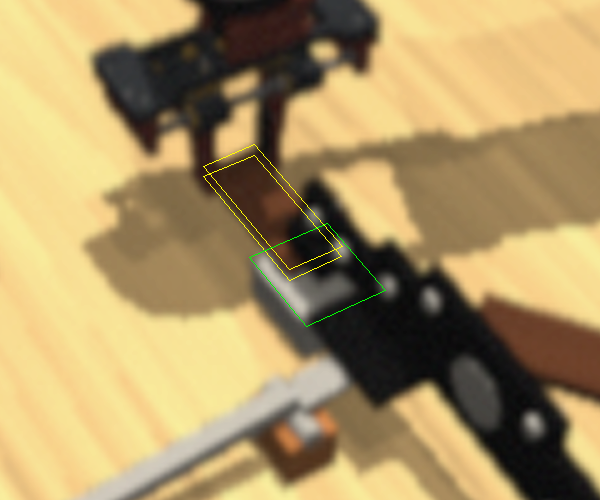

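View pics/q2_wrist.png

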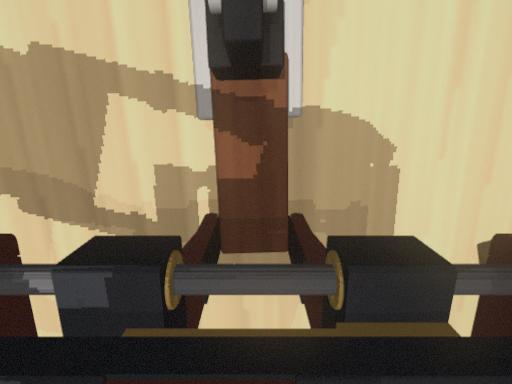

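Request:
{"method": "carry_out", "body": {
  "plan": [0,0.5,0,0,0,0,0.5,0,0.7,0,0,0,0,0.5,0,0.7,0,0,0,0,0.5,0,0.7,0,0,0,0,0.5,0,0.7,0,0,0,0,0.5,0,0.35,0,0,0,0,0.5,0,0,-0.1,0,0,0,0.5,0,0,-0.1,0,0,0,0.5,0,0,-0.04,0,0,0,0.5,0,0,0,0,0,0,0.5]
}}

```text
time: 27.0
ee_pos: [0.4553, -0.0663, 0.0552]
tool_rot: [179.8, 0.0, -1.6]
contact_force: [-0.3, -0.3, 0.3]
width: 0.04
```

```bash
python3 pk.py q3 1.5
```

```text
{'time': 27.0, 'ee_pos': [0.4553, -0.0663, 0.0552], 'tool_rot': [179.7991, 0.0029, -1.6062], 'contact_force': [-0.3216, -0.2526, 0.3213], 'width': 0.04}
```

View pics/o_q3_scene.png

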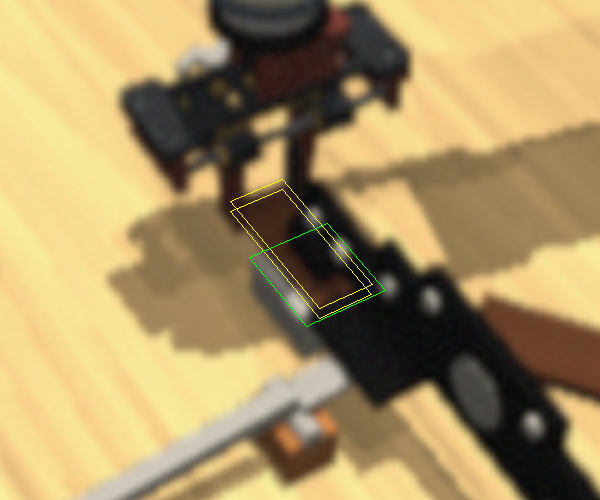

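View pics/q3_wrist.png

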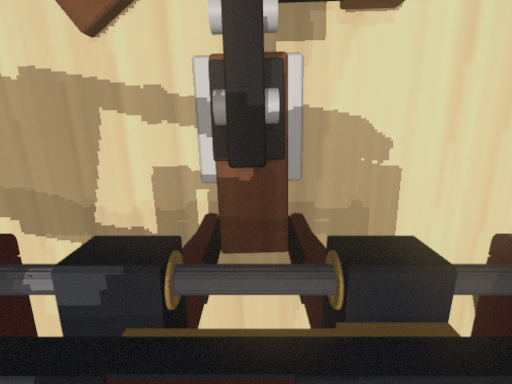

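Request:
{"method": "carry_out", "body": {
  "plan": [0,0,-0.05,0,0,0,0.5,0,0,-0.03,0,0,0,0.5,0,0,0,0,0,0,0.5,0,0,0,0,0,0,-0.3,0,0,0,0,0,0,-0.3,0,0,0,0,0,0,-0.3,0,-0.8,0.5,0,0,0,-0.3,0,-2,1,0,0,0,-0.3,0,-2,3,0,0,0,-0.3,0,-1,4,0,0,0,-0.3]
}}

```text
time: 28.4
ee_pos: [0.4546, -0.1252, 0.1395]
tool_rot: [179.8, 0.1, -1.7]
contact_force: [0.3, 0.3, -0.4]
width: 0.0572
```

```bash
python3 bt.py q4; python3 - <<'E'
from h import *
snap('wrist','q4_wrist.png')
for n in ['side','scene']:
    d=vision.grab_frame(n);k=6
    im=cv2.resize(cv2.imread(f'pics/q4_{n}.png'),None,fx=k,fy=k,interpolation=cv2.INTER_CUBIC)
    im=cv2.convertScaleAbs(im,alpha=1.5,beta=15)
    for z,c in ((.036,(0,255,255)),(.046,(0,255,255))):
        q=np.array([(proj(d,[.456+p[0],.0027-.025+p[1],z])+.5)*k for p in [(-.02,-.055),(.02,-.055),(.02,.055),(-.02,.055)]]).astype(int); cv2.polylines(im,[q],True,c,1)
    a=proj(d,[.456,-.02,.04])*k; x=int(max(0,a[0]-300)); y=int(max(0,a[1]-250))
    cv2.imwrite(f'pics/o_q4_{n}.png',im[y:y+500,x:x+600])
E
```

```text
{'time': 28.4, 'ee_pos': [0.4546, -0.1252, 0.1395], 'tool_rot': [179.8182, 0.1159, -1.6504], 'contact_force': [0.3118, 0.3399, -0.404], 'moment': [-0.0342, -0.1208, 0.0179], 'width': 0.0572}
```

View pics/o_q4_scene.png

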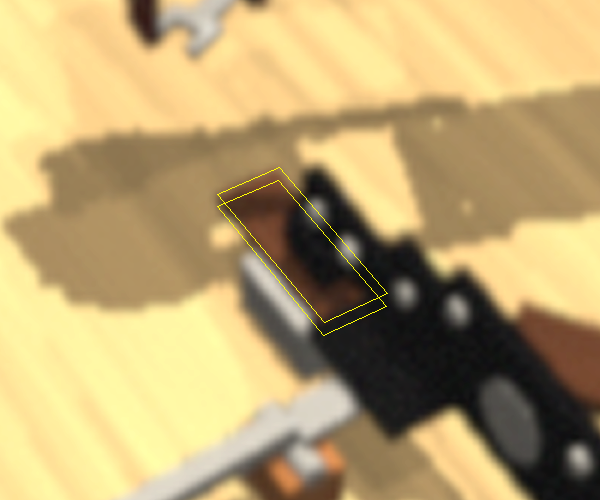

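View pics/q4_wrist.png

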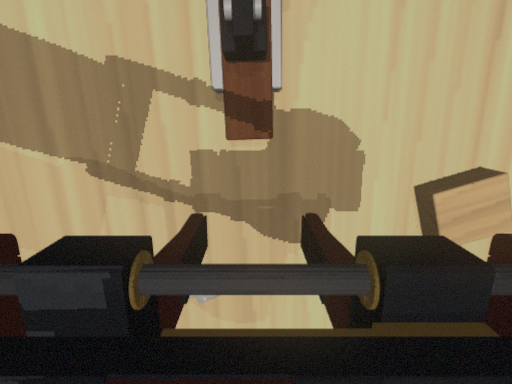

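View pics/q4_side.png

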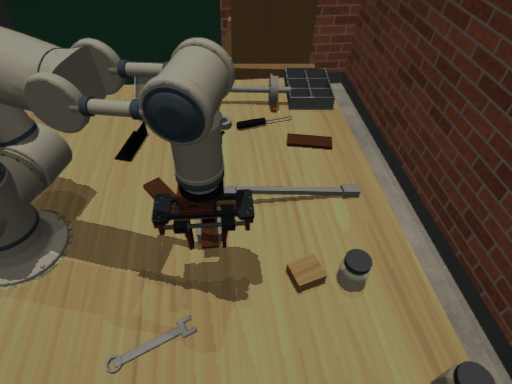

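Request:
{"method": "carry_out", "body": {
  "plan": [2.0,1.0,1.5,0,0,-0.15,0,2.7,2.0,1.5,0,0,-0.155,0,2.8,2.3,1,0,0,-0.155,0,2.8,2.4,0,0,0,-0.155,0,2.8,2.4,0,0,0,-0.155,0,2.8,2.4,0,0,0,-0.155,0,2.8,2.4,0,0,0,-0.155,0,2.8,2.4,0,0,0,-0.155,0,2.8,2.4,0,0,0,-0.155,0,2.5,1.6,0,0,0,-0.155,0]
}}

```text
time: 29.9
ee_pos: [0.7235, 0.0905, 0.1767]
tool_rot: [179.6, -0.0, -90.3]
contact_force: [0.9, 0.2, 0.2]
width: 0.0438
```

```bash
python3 bt.py r1 foot; python3 ovb.py .7156 .0877 .0408 -7.5 -.002 .020 0 r1; python3 -c "
from h import *
snap('wrist','r1_wrist.png');print(telemetry.observe()['joint_velocities'])"
```

```text
{'time': 29.9, 'ee_pos': [0.7235, 0.0905, 0.1767], 'tool_rot': [179.5977, -0.0089, -90.3194], 'contact_force': [0.8988, 0.2063, 0.2324], 'moment': [0.0161, -0.0125, 0.0442], 'width': 0.0438}
foot [([278.9, 176.9], 0.57), ([207.9, 219.3], 0.68), ([234.2, 190.9], 0.35)]
[ 0.4584 -0.0026  0.0458] [np.float64(1.1), np.float64(1.5)]
[-0.18668435 -0.52368723 -0.37172104  0.14761388 -0.01388311  0.50680309]
```

View pics/o_r1_side.png

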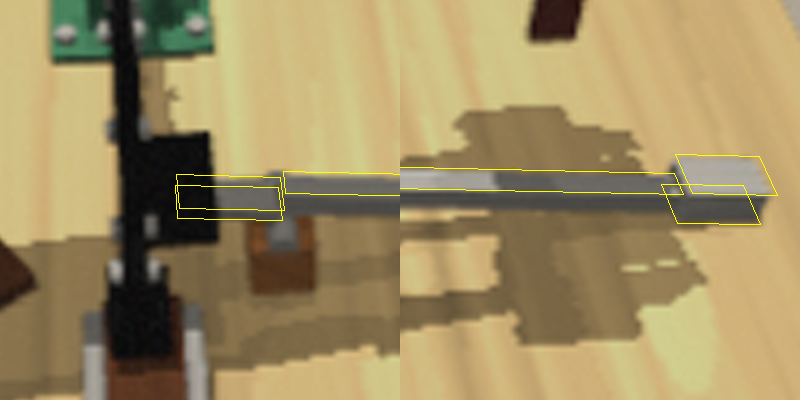

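View pics/r1_wrist.png

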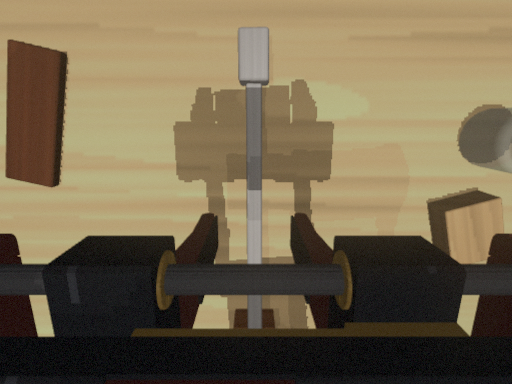

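Request:
{"method": "carry_out", "body": {
  "plan": [0,-0.1,-1.5,0,0.043,0,0,0,0,-2.5,0,0.043,0,0,-0.1,0,-2.5,0,0.042,0,0,-0.2,0,-2.5,0,0,0,0,-0.2,0,-2.2,0,0,0,0,-0.2,0,-1.5,0,0,0,0,-0.1,0,-0.8,0,0,0,0,0,0,0,0,0,0,0,0,0,0,0,0,0,0,0,0,0,0,0,0,0],
  "grip_force": 58
}}

```text
time: 31.5
ee_pos: [0.7159, 0.0879, 0.0455]
tool_rot: [172.6, -0.0, -90.1]
contact_force: [-0.3, 0.8, 0.4]
width: 0.0439
```

Request:
{"method": "carry_out", "body": {
  "plan": [0,0,-0.25,0,0,0,0,0,0,-0.2,0,0,0,0,0,0,0,0,0,0,0.5,0,0,0,0,0,0,1,0,0,0,0,0,0,1,0,0,0,0,0,0,1,0,0,0,0,0,0,1,0,0,0,0,0,0,1,0,0,0,0,0,0,1,0,0,0,0,0,0,1]
}}

```text
time: 32.75
ee_pos: [0.7154, 0.0879, 0.0399]
tool_rot: [172.5, -0.0, -90.1]
contact_force: [0.8, 0.6, -0.1]
width: 0.0155
```

Request:
{"method": "carry_out", "body": {
  "plan": [0,0,0.15,0,-0.008,0,1,0,0,0.29,0,-0.0157,0,1,0,0,0.29,0,-0.0157,0,1,-0.01,0,0.29,0,-0.0157,0,1,-0.02,0,0.29,0,-0.0157,0,1,-0.02,0,0.29,0,-0.0157,0,1,-0.03,0,0.29,0,-0.0157,0,1,-0.03,0,0.29,0,-0.0157,0,1,-0.04,0,0.29,0,-0.0157,0,1,-0.04,0,0.29,0,-0.0157,0,1]
}}

```text
time: 34.0
ee_pos: [0.713, 0.0879, 0.0671]
tool_rot: [-179.0, 0.0, -90.1]
contact_force: [1.6, -0.9, -8.5]
width: 0.0156
```

```bash
python3 bt.py r2; python3 ovb.py .713 .0879 .0671 1 -.002 .020 0 r2;python3 - <<'E'
from h import *
for n in ['side','scene']:
    d=vision.grab_frame(n);k=6
    im=cv2.resize(cv2.imread(f'pics/r2_{n}.png'),None,fx=k,fy=k,interpolation=cv2.INTER_CUBIC)
    im=cv2.convertScaleAbs(im,alpha=1.5,beta=15)
    a=proj(d,[.456,-.01,.04])*k; x=int(max(0,a[0]-200)); y=int(max(0,a[1]-250))
    cv2.imwrite(f'pics/f_r2_{n}.png',im[y:y+500,x:x+400])
cv2.imwrite('pics/f_r2.png',np.hstack([cv2.imread(f'pics/f_r2_{n}.png') for n in ['side','scene']]))
E
```

```text
{'time': 34.0, 'ee_pos': [0.713, 0.0879, 0.0671], 'tool_rot': [-178.9856, 0.006, -90.1184], 'contact_force': [1.5976, -0.8896, -8.4625], 'moment': [-0.0023, -0.0544, 0.0527], 'width': 0.0156}
```

View pics/o_r2_side.png

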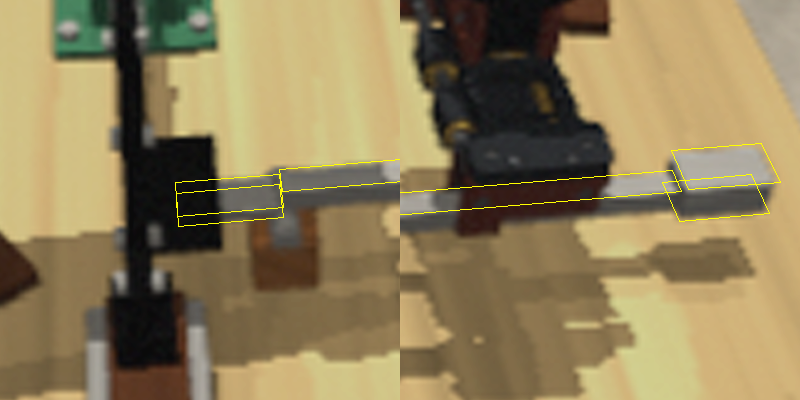

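View pics/f_r2.png

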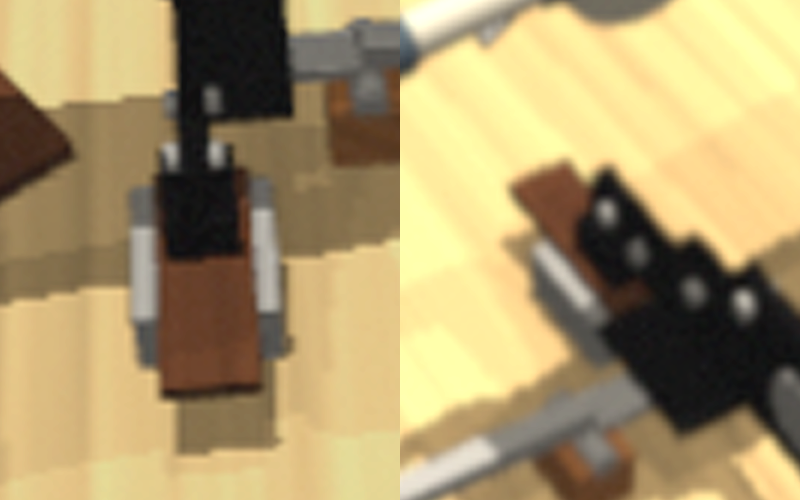

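```bash
python3 - <<'E'
from w import *
p=None
for th in [1,3,5,8,11,14,17,20,23,25.5,28]:
    gap=.003*min(1,(th-1)/10)
    q=tcp(th,.054,gap)
    if p is not None: print(th,np.round(q*1000,1),np.round((q-p)*100,2))
    else: print(q)
    p=q
E
```

```text
[0.71448331 0.06820698]
3 [713.3  75.2] [-0.12  0.7 ]
5 [711.8  82.1] [-0.15  0.69]
8 [709.   92.4] [-0.27  1.03]
11 [705.7 102.5] [-0.33  1.01]
14 [702.  111.6] [-0.37  0.91]
17 [697.9 120.4] [-0.41  0.88]
20 [693.3 129.1] [-0.46  0.86]
23 [688.3 137.4] [-0.5   0.84]
25.5 [683.7 144.2] [-0.45  0.68]
28 [678.9 150.8] [-0.48  0.66]
```

Request:
{"method": "carry_out", "body": {
  "plan": [-0.08,0,0.7,0,-0.0349,0,1,-0.1,0,0.69,0,-0.0349,0,1,-0.22,0,1.03,0,-0.0524,0,1,-0.3,0,1.01,0,-0.0524,0,1,-0.35,0,0.91,0,-0.0524,0,1,-0.4,0,0.88,0,-0.0524,0,1,-0.46,0,0.86,0,-0.0524,0,1,-0.5,0,0.84,0,-0.0524,0,1,-0.45,0,0.68,0,-0.0436,0,1,-0.48,0,0.66,0,-0.0436,0,1]
}}

```text
time: 35.55
ee_pos: [0.6786, 0.088, 0.1502]
tool_rot: [-151.9, 0.1, -90.1]
contact_force: [-0.2, -0.1, -9.8]
width: 0.0152
```

```bash
python3 bt.py r3; P=$(python3 -c "
from h import *
print(*telemetry.observe()['ee_pos'])"); python3 ovb.py $P 28 -.002 .020 0 r3
```

```text
{'time': 35.55, 'ee_pos': [0.6786, 0.088, 0.1502], 'tool_rot': [-151.9261, 0.0669, -90.0942], 'contact_force': [-0.2434, -0.1084, -9.8425], 'moment': [0.0388, 0.9234, 0.0397], 'width': 0.0152}
```

View pics/o_r3_side.png

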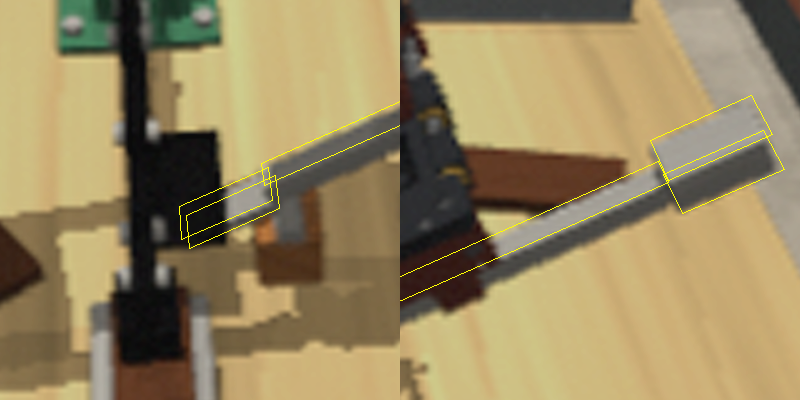

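View pics/o_r3_scene.png

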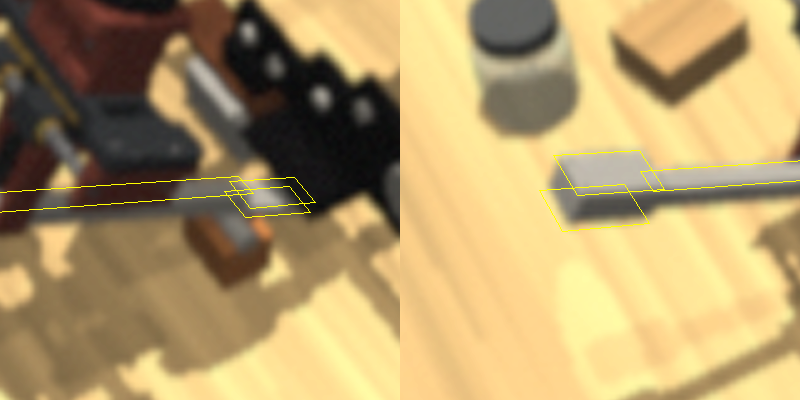

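Request:
{"method": "carry_out", "body": {
  "plan": [0.4,0,0.22,0,0,0,1,0.8,0,0.43,0,0,0,1,0.8,0,0.43,0,0,0,1,0.8,0,0.43,0,0,0,1,0.8,0,0.43,0,0,0,1,0.8,0,0.43,0,0,0,1,0.8,0,0.43,0,0,0,1,0.8,0,0.43,0,0,0,1,0.6,0,2,0,0,0,1,0,0,4,0,0,0,1]
}}

```text
time: 37.0
ee_pos: [0.7454, 0.0877, 0.2388]
tool_rot: [-152.4, 0.0, -90.1]
contact_force: [1.6, -0.7, -9.2]
width: 0.0151
```

Request:
{"method": "carry_out", "body": {
  "plan": [-0.3,-1.5,1.5,0,0.02,0,1,-0.8,-3,1.5,0,0.049,0,1,-1.4,-4,0,0,0.053,0,1,-1.5,-4.2,0,0,0.053,0,1,-1.5,-4.5,0,0,0.053,0,1,-1.5,-4.5,0,0,0.053,0,1,-1.5,-4.5,0,0,0.053,0,1,-1.5,-4.5,0,0,0.053,0,1,-1.5,-4.2,0,0,0.053,0,1,-1.0,-3.1,0,0,0.047,0,1]
}}

```text
time: 38.25
ee_pos: [0.6212, -0.2949, 0.2731]
tool_rot: [-179.8, -0.1, -90.2]
contact_force: [1.0, 0.2, -9.0]
width: 0.0156
```

```bash
python3 bt.py r5
```

```text
{'time': 38.25, 'ee_pos': [0.6212, -0.2949, 0.2731], 'tool_rot': [-179.7884, -0.1265, -90.2108], 'contact_force': [0.9736, 0.208, -8.9765], 'moment': [0.0169, -0.0753, 0.0098], 'width': 0.0156}
```

View pics/r5_side.png

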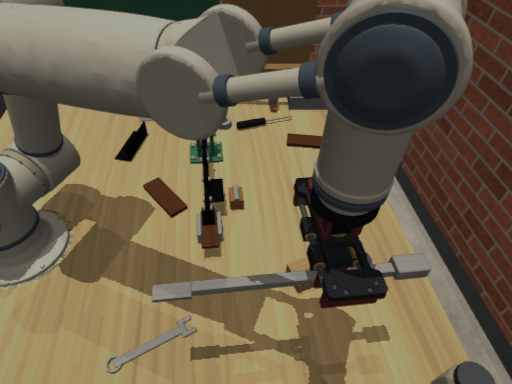

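View pics/r5_scene.png

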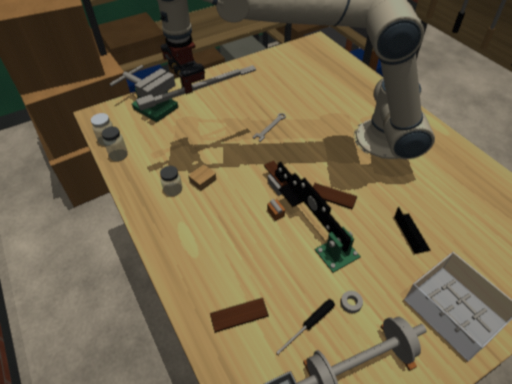

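Request:
{"method": "carry_out", "body": {
  "plan": [-0.1,0,-2,0,0,0.01,1,-0.1,0,-4,0,0,0.02,1,0,0,-5,0,0,0.02,1,0,0,-5,0,0,0,1,0,0,-4,0,0,0,1,0,0,-2.5,0,0,0,1,0,0,-1,0,0,0,1,0,0,-0.5,0,0,0,1,0,0,0,0,0,0,1,0,0,0,0,0,0,1]
}}

```text
time: 39.6
ee_pos: [0.6199, -0.2925, 0.0341]
tool_rot: [-179.7, -0.1, -87.2]
contact_force: [1.6, 1.1, -9.2]
width: 0.0158
```

```bash
python3 bt.py r6 bar_toe bar_tail; python3 ovb.py $(python3 -c "
from h import *
print(*telemetry.observe()['ee_pos'])") 0 -.002 .02 2.75 r6
```

```text
{'time': 39.6, 'ee_pos': [0.6199, -0.2925, 0.0341], 'tool_rot': [-179.7309, -0.0836, -87.249], 'contact_force': [1.5958, 1.141, -9.1825], 'moment': [-0.0004, -0.0259, -0.0224], 'width': 0.0158}
bar_toe [([252.2, 122.6], 0.8), ([303.3, 328.0], 0.43), ([175.1, 358.1], 0.79)]
[ 0.3838 -0.3081  0.0185] [np.float64(0.8), np.float64(1.6)]
bar_tail [([167.4, 159.9], 0.69), ([353.2, 327.7], 0.92)]
[ 0.7355 -0.2872  0.0192] [np.float64(0.1), np.float64(0.2)]
```

View pics/o_r6_side.png

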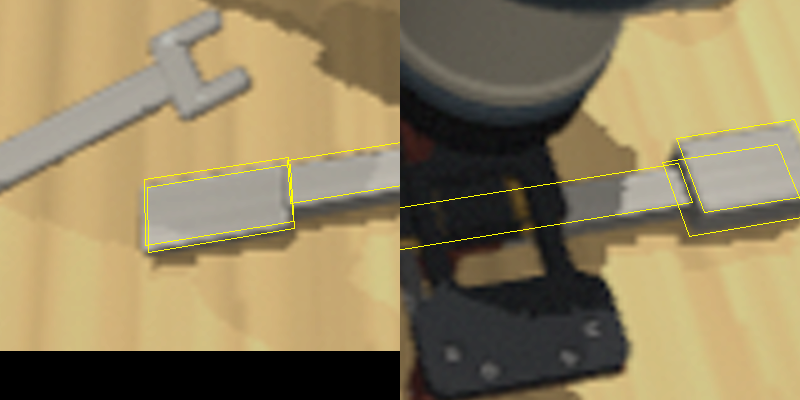

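Request:
{"method": "carry_out", "body": {
  "plan": [0,0,-0.4,0,0,0,1,0,0,-0.4,0,0,0,1,0,0,-0.2,0,0,0,1,0,0,-0.15,0,0,0,1,0,0,-0.1,0,0,0,1,0,0,-0.1,0,0,0,1,0,0,-0.05,0,0,0,1,0,0,0,0,0,0,1,0,0,0,0,0,0,1,0,0,0,0,0,0,1]
}}

```text
time: 41.25
ee_pos: [0.6192, -0.2923, 0.0195]
tool_rot: [-179.8, -0.0, -87.3]
contact_force: [-5.3, 1.9, 1.4]
width: 0.0156
```

Bar is resting on the bench; open and withdraw upward.

Request:
{"method": "carry_out", "body": {
  "plan": [0,0,0,0,0,0,0.4,0,0,0,0,0,0,0,0,0,0,0,0,0,0,0,0,0,0,0,0,0,0,0,0,0,0,0,0,0,0,2,0,0,0,0,0,0,4,0,0,0,0,-1,0,5,0,0,0,0,-3,-2,5,0,0,0,0,-3,-2,3,0,0,0,0]
}}

```text
time: 42.5
ee_pos: [0.549, -0.3327, 0.214]
tool_rot: [-179.6, -0.2, -87.2]
contact_force: [-0.1, -1.0, 1.2]
width: 0.0441
```

Request:
{"method": "carry_out", "body": {
  "plan": [-4,-3,1,0,0,0,0,-5,-3,0,0,0,0,0,-5,-3,0,0,0,0,0,-5,-3,0,0,0,0,0,-4,-3,0,0,0,0,0,-3,-2,0,0,0,0,0,-1,-1,0,0,0,0,0,0,0,0,0,0,0,0,0,0,0,0,0,0,0,0,0,0,0,0,0,0]
}}

```text
time: 43.75
ee_pos: [0.2802, -0.5114, 0.2184]
tool_rot: [-179.9, 0.0, -87.1]
contact_force: [0.2, -0.7, 0.2]
width: 0.0442
```

```bash
python3 bt.py z1 foot bar bar_toe bar_tail packer; python3 - <<'E'
from h import *
for n in ['side','scene']:
    d=vision.grab_frame(n);k=7
    im=cv2.resize(cv2.imread(f'pics/z1_{n}.png'),None,fx=k,fy=k,interpolation=cv2.INTER_CUBIC)
    im=cv2.convertScaleAbs(im,alpha=1.5,beta=15)
    a=proj(d,[.456,-.01,.04])*k; x=int(max(0,a[0]-200)); y=int(max(0,a[1]-250))
    cv2.imwrite(f'pics/f_z1_{n}.png',im[y:y+500,x:x+400])
cv2.imwrite('pics/f_z1.png',np.hstack([cv2.imread(f'pics/f_z1_{n}.png') for n in ['side','scene']]))
E
```

```text
{'time': 43.75, 'ee_pos': [0.2802, -0.5114, 0.2184], 'tool_rot': [-179.8603, 0.0086, -87.1402], 'contact_force': [0.1789, -0.6583, 0.1867], 'moment': [0.0029, 0.0125, 0.0231], 'width': 0.0442}
foot [([279.4, 179.3], 0.9), ([209.5, 220.1], 0.78), ([208.8, 229.5], 0.62)]
[0.4604 0.0013 0.0382] [np.float64(0.7), np.float64(0.9)]
bar [([196.0, 155.4], 0.76), ([296.5, 339.8], 0.7)]
[ 0.6269 -0.2882 -0.0145] [np.float64(1.2), np.float64(2.2)]
bar_toe [([253.6, 126.5], 0.75), ([173.1, 360.7], 0.6)]
[ 0.3781 -0.3063 -0.0013] [np.float64(1.1), np.float64(2.1)]
bar_tail [([171.4, 162.4], 0.96), ([350.1, 331.6], 0.64)]
[ 0.7282 -0.2871  0.0033] [np.float64(1.1), np.float64(2.0)]
packer [([330.3, 194.9], 0.87), ([237.9, 316.6], 0.77), ([309.2, 141.3], 0.89), ([209.2, 230.2], 0.78)]
[0.5995 0.1895 0.202 ] [np.float64(55.6), np.float64(56.1)]
```

View pics/z1_side.png

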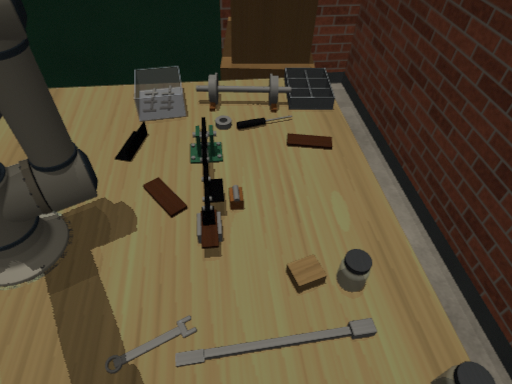

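View pics/z1_scene.png

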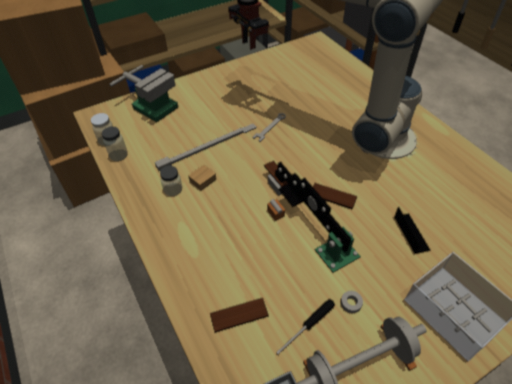

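View pics/f_z1.png

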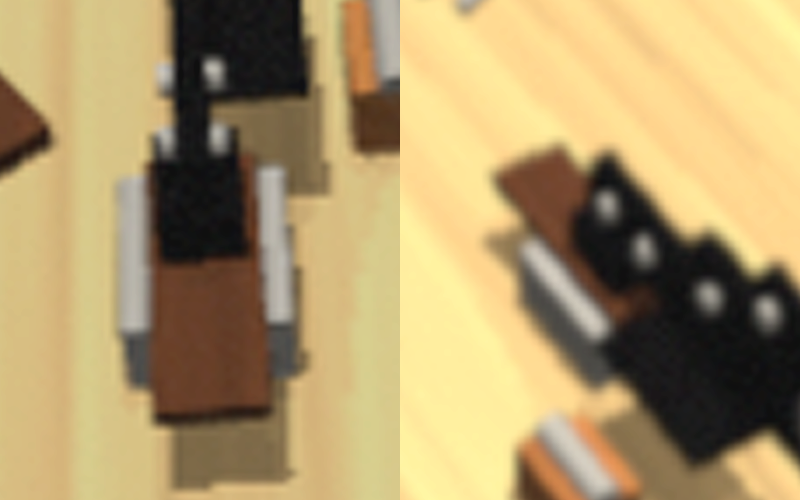

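```bash
python3 -c "
from cell import bot
print(bot.hand_in())"
```

```text
the job is handed in; nothing more can be done
None
```

The job is done and was handed in at about 44 s, and the last pictures show the frame standing on the packer.

- **Lift:** I levered the frame up and left the bar with its head down on the bench. It held the frame raised by itself.
- **Packer:** The 40 x 110 mm packer went in endwise on to the packing block, with its inner end level with the block's inner end and about 40 mm overhanging outside.
- **Lower:** I took the bar again and eased the frame down. The wrist force had gone back to the bar's own weight once the foot stood on the packer.
- **Bar:** I drew it out and laid it flat about where it first lay. Its toe and tail measure at bench height, within about 3 mm.

In the last pictures the foot stands wholly on the packer, though not quite in the middle: about 2–3 mm of packer shows on the robot's side and about 5 mm on the fulcrum side. The jar, offcut, spanner, screwdriver, collar and the other strips look unmoved. The gripper was clear of everything. The highest force I read at the wrist at the end of a move was about 11 N.

Two network readings disagreed with the pictures:
- The network put the foot at z 38 mm, where it should be 46 mm. Its foot readings had also read about 4–10 mm low earlier in the job, and the pictures show the foot on the packer.
- Its last match for the packer paired two different strips, so I went by the pictures instead.

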